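Turn the scraper over in the tool caddy and close the divider on its bay

TASK

The scraper has been left standing on its blade in the tool caddy. Take it out, slide the caddy's divider towards the scraper's bay until it meets its stops, and leave the scraper standing in that same bay the other way up: handle down on the bay floor, blade up. Leave the glue stick, carton, label roll and stapler where they stand.

Things in the scene. Friction and masses are not known exactly. Their poses are not given: they have to be found in the camera images.
- scraper_mid (a point): Centre of the rigid hand scraper: 195 mm long, 100-170 g, balance point some 10 mm nearer the blade. z runs along it from handle end to blade edge, x across its width, y through its thickness. From the handle end: 0-130 mm wooden handle 24 wide (x), 22 thick (y); 130-175 black block 54 wide, 22 thick; 175-195 steel blade 48 wide, 5 thick. Laid down it lies on a broad face.
- scraper_handle_end (a point): Centre of the end face of the scraper's handle; axes as for the scraper, 97.5 mm from its centre. At the start the scraper stands blade down in the near bay and leans about 35 degrees from vertical: its blade on the bay floor against the caddy's +y wall, its handle sticking out over the rim of the -y wall.
- scraper: The scraper again; this origin is at the end of its handle, axes as above.
- caddy_base (a point): Open plywood tool caddy, fixed: 184 mm long (x), 87 wide (y), rim 91 above the table; walls and floor 6 thick, inside 172 x 75. Origin under its centre at table height, z up. A divider across it parts the near bay (-x end, with the scraper) from the far bay (glue stick). Small steel stops on the outside of both long walls (x -47 to -42 mm, sticking out 6, up to 4 above the rim) halt the crossbar.
- divider (a joint): Slide of the divider, m: 0 = near bay 82 mm wide; grows as the divider moves towards the caddy's -x end; 0.036 = against its stops, near bay 46 mm wide (too narrow for the scraper's 54 mm block, ample for its handle). Friction about 1.5 N; stays where it is left. 0 to 0.014 at the start.
- divider_tab (a point): Centre of the wooden grip tab on top of the divider: 12 mm thick (caddy x), 32 along y, 26 high, from 8 to 34 mm above the rim. Below it a 5 mm aluminium plate fills the caddy's width, with a crossbar 8 mm wide, 101 long on the rims (up to 8 above them). Moves with the divider; axes as the caddy's.
- glue_mid (a point): Glue stick standing in the far bay, half-way up it: 28 mm across, 90 mm tall. Leave it.
- carton_mid (a point): Small carton standing on the table, centre: 24 (x) x 78 (y) x 112 mm tall. Leave it.
- roll_mid (a point): Roll of labels lying flat, centre: 80 mm across, 50 mm tall. Leave it.
- stapler_mid (a point): Stapler, centre: 30 (x) x 129 (y) x 43 mm tall. Leave it.
Mind the look-alikes: they are no part of the job. Leave any green look-alike of the scraper alone.

How it is judged (in metres and radians):
At the end, for the whole second after the job is handed in: The scraper rests handle down in the near bay: the handle end within the bay's four sides and at most 30 mm above the table, its blade end up (within 0.85 rad of vertical); the divider within 5 mm of its stops; everything released and still (angle between scraper_mid's own z axis and vertical below 0.85 rad and z of scraper_handle_end in the frame of caddy_base below 0.03 m and x of scraper_handle_end in the frame of caddy_base between -0.086 and -0.04 m and y of scraper_handle_end in the frame of caddy_base between -0.0375 and 0.0375 m and value of joint divider above 0.031 m and linear speed of scraper below 0.03 m/s and angular speed of scraper below 0.3 rad/s); the robot touches nothing.
It fails at once if the glue stick is shifted by more than 40 mm (distance of glue_mid from where it was at the start of the episode above 0.04 m).
It fails at once if the carton is shifted by more than 40 mm or knocked over (distance of carton_mid from where it was at the start of the episode above 0.04 m).
It fails at once if the label roll is shifted by more than 40 mm (distance of roll_mid from where it was at the start of the episode above 0.04 m).
It fails at once if the stapler is shifted by more than 40 mm (distance of stapler_mid from where it was at the start of the episode above 0.04 m).
It also fails if it takes over 69 s, if anything falls off the work surface, if the arm or the gripper's body presses on something with over 40 N, if the wrist force passes 120 N, or if a joint passes its speed limit or range.

ROBOT

A 6-joint arm with a two-finger parallel gripper is mounted at the origin on the work surface; the furniture and walls round the work are solid. World frame = base frame: x ahead of the robot, y to its left, z up, the work surface at z = 0. Lengths are in mm, angles in rad, forces in N, time in s.
With the tool pointing down it reaches from about 275 to 1000 mm from the base axis. Payload 8.4 kg.
Tool frame: the origin (TCP) lies at the very end of the fingers, on their centre line; the grasp point (between the pads) lies 19 mm behind it; z points along the fingers, y is the direction in which the jaws open and shut (so a half turn about z gives the same grasp; the last joint's range is limited). The gripper opens to 85 mm and grips with 20 to 120 N. Pads are 22 mm wide; open, the fingers measure 114 mm over their backs; the gripper's body (76 mm by 85 mm) begins 54 mm behind the grasp point. The pads swing forward as they close: fully open they stand 13 mm farther back than shut.
Start: joints at [-1.127, 0.353, 1.633, -0, 1.155, -0.002], TCP at [269.486, -563.919, 231.281] pointing down, gripper open.
Joint ranges: [-2.63, 2.63], [-0.92, 2.1], [0.06, 2.66], [-1.3, 4.44], [0, 2.69], [-3.02, 3.02]. Speed limits (rad/s): [2.22, 2.22, 2.79, 3.14, 3.14, 3.14].

INTERFACE

Orientations are given as [roll, pitch, yaw] about the fixed x, y, z axes, in that order (R = Rz(yaw) Ry(pitch) Rx(roll)).
In Python, from rig import r gives the robot as it stands.
- The arm moves only by the tool move_arm, never from a script. Its argument "increments" is a list of rows, each an object of numbers: "tx", "ty", "tz": the shift along the tool's x, y, z in cm; "rx", "ry", "rz": the turn, a rotation vector about the tool's x, y, z in degrees; "gripper": the gripper's target within -1 to 1 (fully open at 1, half-way at 0, shut at -1). A call has 1 to 12 rows; each row shifts and turns the commanded pose from where the row before left it, along the tool's axes as they then stand; what a row does not reach is not made up. A row lasts 1/10 s, in which the tool goes at most 50 mm and 8.59 degrees, less where a joint would pass 70% of its speed; a pose out of reach is approached as far as the arm can. A call is refused whole if a number of a shift passes 5 or a number of a turn 8.59, either way. A call with a gripper value outside its range is refused whole. The fingers move at their own pace and stop on an object; "squeeze" is the grip in N (left out, the last holds). Time passes only in rows, so rows that do not move let the fingers close. It gives the time, the measured TCP pose, the force and the opening at its end, in the units of the state.
- r.sense(): the state, without advancing time (a new reading comes with each control period).
- r.grab_frame(name): name is "scene" or "side" or "wrist"; returns (picture, depth): 420x560x3 uint8, red, green, blue; 420x560 float32, mm along the optical axis (not along the pixel's ray), 0 where there is no reading.
- r.camera_model(name): a dict with "fx", "fy", "cx", "cy" (pixels), "k1" (the pictures are not rectified: a ray, as slopes to the right and down, at radius r is drawn at 1 + k1 r^2 times it, then the intrinsics apply), "R" (3x3) and "t" (3): a world point X has camera coordinates R X + t; the wrist camera has in their place "hand_eye" (4x4, takes a point from camera to tool coordinates, whose origin is the TCP and whose axes are the flange's). Camera axes: x right, y down, z forward; pixel columns grow to the right and rows downward; lengths in mm; the calibration is good to about 2 mm. A picture is of the moment at which its call begins: read the wrist's pose just before it. camera_model takes no time and is no camera call.
- r.sign_off(): hands the job in, once; it reports no verdict.
Trained networks look in the newest picture that a camera, given by its name, has taken for a name from the list of things; names that differ only in an ending like _2 or _b are one class to them, and where a whole thing is asked for, a point or a joint stands for the part that bears it (a point fixed in the world has none). Each returns a list of dicts, best first, with "confidence" (0 to 1); they miss things now and then, are a little off and sometimes report something else, mostly with a low value. They report only what shows in the picture. A call takes as long as a camera call. They do not tell look-alikes from the thing itself.
- r.cut_out(query, camera): "mask" (420x560 bool, what is visible of it) and "bbox" ([left, top, right, bottom] in pixels, round what is visible of it).
- r.place_of(query, camera): "location" ([row, column] in pixels: a listed point, or the origin of a listed thing).
The state is a dict: "clock": time; "qpos": joint angles; "qvel": joint speeds; "joint_efforts": joint torques, N m; "eef_pos": TCP position; "tcp_rot": TCP orientation; "contact_force": force on the tool from outside, world axes, zero at the start; "wrist_torque": the same for the moment, N m; "opening": opening from 0.0 (shut) to 1.0 (fully open).
Only numpy, scipy, OpenCV 4.12 (cv2) and the standard library are available. Lean on these libraries where they do the work, as an engineer would, in place of code of your own. Each camera call takes 0.05 s, during which the arm holds its last target. There are 200 camera calls.

## Working session

There is one attempt and no reset: what is moved stays moved. The work goes in short steps, Python scripts to look and compute and a tool call to move; the robot and the scene stay as the last step left them, time stands still between calls to the robot, and variables do not carry over. Pictures are saved under pics/ and viewed, about 8 in all and at most 12, crops included, and the job is handed in when it is done.

Besides the shell and the picture viewer there is one more tool, called after ">>>" as a command line: name --argument value ..., lists and objects as JSON in quotes. move_arm: Moves the arm, as the interface text tells. Its arguments: {"type":"object","properties":{"increments":{"type":"array","items":{"type":"object","properties":{"tx":{"type":"number"},"ty":{"type":"number"},"tz":{"type":"number"},"rx":{"type":"number"},"ry":{"type":"number"},"rz":{"type":"number"},"gripper":{"type":"number"}}}},"squeeze":{"type":"number"}},"required":["increments"]}

```bash
ls; mkdir -p pics
cat > h.py <<'E'
import numpy as np, cv2
from rig import r
from scipy.spatial.transform import Rotation as Ro
def K(c): return np.array([[c['fx'],0,c['cx']],[0,c['fy'],c['cy']],[0,0,1.]]), np.array([c['k1'],0,0,0,0.])
def pose():
    s=r.sense(); T=np.eye(4); T[:3,:3]=Ro.from_euler('xyz',s['tcp_rot']).as_matrix(); T[:3,3]=s['eef_pos']; return T
def c2w(cam,T=None):
    c=r.camera_model(cam)
    M=np.eye(4)
    if cam=='wrist': return T@np.array(c['hand_eye'])
    M[:3,:3]=c['R']; M[:3,3]=np.ravel(c['t']); return np.linalg.inv(M)
def cloud(cam,depth,T=None):
    k,d=K(r.camera_model(cam)); h,w=depth.shape
    v,u=np.mgrid[0:h,0:w]; p=cv2.undistortPoints(np.stack([u,v],-1).reshape(-1,1,2).astype(float),k,d).reshape(h,w,2)
    P=np.dstack([p*depth[...,None],depth]); M=c2w(cam,T)
    W=P@M[:3,:3].T+M[:3,3]; W[depth<=0]=np.nan; return W
def save(n,im): cv2.imwrite('pics/'+n,cv2.cvtColor(im,cv2.COLOR_RGB2BGR))
E
python3 - <<'E'
from h import *
T=pose(); print(r.sense()['tcp_rot'])
for cam in ['scene','side']:
    im,d=r.grab_frame(cam); save(cam+'0.png',im); W=cloud(cam,d,T); np.savez(cam+'0.npz',im=im,W=W)
    print(cam,c2w(cam,T)[:3,3].round())
    for q in ['scraper','divider_tab','caddy_base','glue_mid','carton_mid','roll_mid','stapler_mid']:
        for o in r.cut_out(q,cam)[:3]:
            p=W[o['mask']]; p=p[~np.isnan(p[:,0])]
            print(q,round(o['confidence'],2),o['bbox'],np.nanmedian(p,0).round(),np.percentile(p,[2,98],axis=0).round().tolist() if len(p) else '')
    for q in ['scraper_handle_end','scraper_mid','divider_tab']:
        for o in r.place_of(q,cam)[:3]:
            a,b=map(int,o['location']); print('pt',q,round(o['confidence'],2),o['location'],W[a,b].round())
E
```

```text
pics
[-3.14017106e+00 -2.88503649e-05  4.45805571e-01]
scene [-157.  378.  978.]
scraper 0.78 [170.0, 211.0, 198.4, 259.9] [508. 170. 106.] [[498.0, 86.0, -3.0], [657.0, 228.0, 168.0]]
scraper 0.68 [358.4, 240.4, 427.4, 258.7] [ 175. -303.   19.] [[116.0, -379.0, 4.0], [233.0, -224.0, 24.0]]
divider_tab 0.81 [149.3, 223.1, 182.7, 254.0] [552. 211.  83.] [[546.0, 170.0, 32.0], [558.0, 252.0, 123.0]]
caddy_base 0.97 [137.1, 208.3, 197.7, 281.3] [550. 219.  66.] [[471.0, 166.0, 4.0], [654.0, 259.0, 119.0]]
caddy_base 0.7 [167.3, 210.9, 199.5, 258.7] [507. 173. 112.] [[498.0, 127.0, 48.0], [531.0, 226.0, 168.0]]
glue_mid 0.77 [148.9, 218.1, 164.8, 236.5] [619. 216.  78.] [[613.0, 201.0, 28.0], [636.0, 225.0, 96.0]]
glue_mid 0.22 [237.1, 155.1, 263.3, 190.4] [ 645. -131.   68.] [[620.0, -164.0, 2.0], [672.0, -103.0, 112.0]]
carton_mid 0.9 [234.1, 153.5, 262.5, 187.6] [ 646. -131.   69.] [[620.0, -165.0, 2.0], [674.0, -103.0, 112.0]]
roll_mid 0.51 [304.8, 150.1, 309.0, 167.1] [ 606. -327.   46.] [[588.0, -363.0, 1.0], [629.0, -320.0, 51.0]]
pt scraper_handle_end 0.77 [246.3, 425.5] [ 125. 
[... 548 characters left out ...]
.0, 4.0], [657.0, 254.0, 105.0]]
caddy_base 0.59 [346.3, 212.3, 364.0, 253.7] [ 650. -155.   71.] [[622.0, -174.0, -0.0], [689.0, -113.0, 115.0]]
roll_mid 0.75 [332.9, 278.7, 362.9, 309.5] [ 590. -378.   48.] [[555.0, -403.0, 6.0], [628.0, -330.0, 53.0]]
stapler_mid 0.77 [256.9, 270.0, 290.9, 305.9] [ 369. -331.   30.] [[324.0, -370.0, 3.0], [421.0, -281.0, 43.0]]
pt scraper_handle_end 0.71 [307.8, 184.0] [ 115. -376.   20.]
pt scraper_handle_end 0.4 [159.7, 302.7] [543. 410.  -7.]
pt scraper_mid 0.87 [287.1, 209.8] [ 182. -307.   20.]
pt scraper_mid 0.53 [171.1, 298.8] [500. 188.  84.]
pt scraper_mid 0.46 [231.4, 355.1] [ 645. -167.   88.]
pt divider_tab 0.61 [159.7, 313.5] [558. 207. 123.]
```

Run:
```python
from h import *
a=np.load('scene0.npz');b=np.load('side0.npz')
A=cv2.resize(a['im'][190:300,100:240],(400,314),interpolation=cv2.INTER_CUBIC)
B=cv2.resize(b['im'][140:230,260:375],(400,314),interpolation=cv2.INTER_CUBIC)
C=cv2.resize(a['im'],(400,286));D=cv2.resize(b['im'],(400,286))
save('c1.png',np.vstack([np.hstack([A,B]),np.hstack([C,D])]))
for n,z in (('scene',a),('side',b)):
    W=z['W'].reshape(-1,3); c=z['im'].reshape(-1,3)
    m=(W[:,0]>440)&(W[:,0]<700)&(W[:,1]>80)&(W[:,1]<300)&(W[:,2]>70)
    P=W[m]
    rim=P[(P[:,2]>84)&(P[:,2]<96)]
    print(n,len(P),'rim',np.percentile(rim,[1,10,90,99],axis=0).round().tolist())
    rr=cv2.minAreaRect(rim[:,:2].astype(np.float32)); print(rr)
    hi=P[P[:,2]>105]
    s=hi[hi[:,0]<530]; t=hi[hi[:,0]>535]
    print('handle',len(s)); 
    for zz in range(100,180,10):
        q=s[(s[:,2]>=zz)&(s[:,2]<zz+10)]
        if len(q): print(zz,q.mean(0).round(),q.min(0).round(),q.max(0).round(),len(q))
    print('tab',len(t),t.mean(0).round(1),np.percentile(t,[2,98],axis=0).round().tolist())
```

```text
scene 1523 rim [[472.0, 162.0, 84.0], [476.0, 172.0, 86.0], [650.0, 252.0, 94.0], [657.0, 259.0, 96.0]]
((565.4039306640625, 210.0509490966797), (187.88497924804688, 98.36669158935547), 2.8694872856140137)
handle 311
100 [506. 176. 108.] [498. 159. 105.] [521. 187. 110.] 25
110 [507. 170. 115.] [500. 149. 111.] [520. 181. 120.] 42
120 [507. 164. 125.] [500. 145. 120.] [523. 174. 130.] 45
130 [508. 157. 136.] [500. 133. 130.] [522. 167. 140.] 46
140 [508. 149. 146.] [501. 129. 140.] [525. 160. 150.] 46
150 [510. 143. 155.] [500. 124. 150.] [522. 154. 160.] 41
160 [513. 135. 164.] [502. 123. 160.] [525. 145. 169.] 63
170 [509. 137. 171.] [503. 135. 170.] [515. 138. 171.] 3
tab 84 [550.7 210.2 117.4] [[546.0, 196.0, 107.0], [559.0, 224.0, 125.0]]
side 688 rim [[475.0, 157.0, 84.0], [482.0, 162.0, 85.0], [651.0, 249.0, 94.0], [658.0, 258.0, 96.0]]
((566.4180908203125, 205.63449096679688), (183.9813995361328, 102.81645202636719), 3.577679395675659)
handle 88
100 [509. 156. 107.] [504. 154. 105.] [515. 159. 108.] 3
110 [513. 153. 115.] [503. 148. 111.] [525. 159. 119.] 10
120 [511. 148. 126.] [503. 139. 120.] [524. 161. 130.] 12
130 [513. 139. 136.] [505. 133. 130.] [526. 147. 139.] 9
140 [512. 135. 146.] [505. 123. 141.] [526. 152. 149.] 9
150 [517. 126. 155.] [506. 121. 151.] [528. 131. 160.] 13
160 [517. 127. 165.] [506. 116. 160.] [528. 140. 170.] 27
170 [516. 131. 172.] [509. 126. 171.] [525. 135. 174.] 5
tab 32 [555.4 201.8 117.3] [[550.0, 189.0, 107.0], [561.0, 215.0, 127.0]]
```

View pics/c1.png

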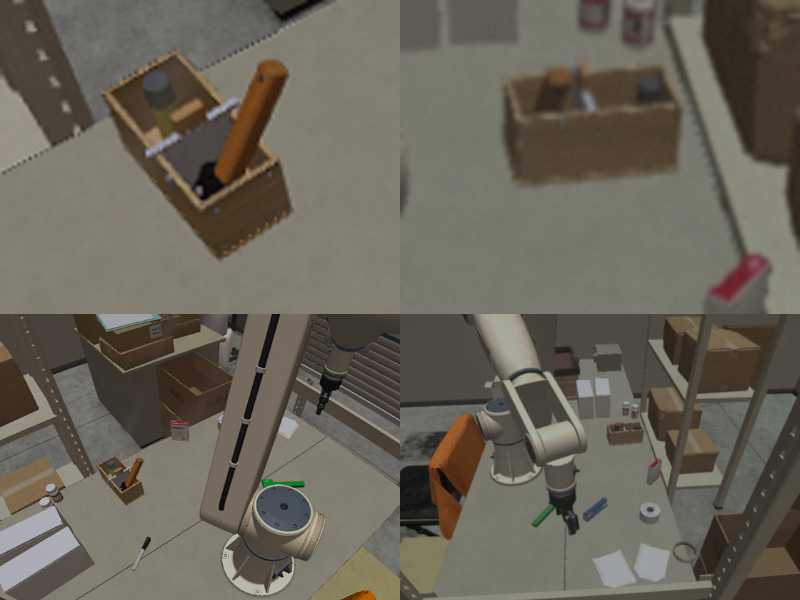

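```bash
cat > plan.py <<'E'
from h import *
# usage: plan.go(target xyz, R target, n): print n rows in tool increments (rounded), from commanded pose ~ measured
def Rt(yaw,ang): # tool y along caddy x (yaw), approach angle in caddy y-z plane (270=down)
    return Ro.from_euler('z',yaw)*Ro.from_matrix(np.array([[0,1,0],[1,0,0],[0,0,-1.]]).T)*Ro.from_euler('y',np.deg2rad(ang-270))
def go(p,R,n,T=None):
    T=pose() if T is None else T
    P=T[:3,3].copy(); Q=Ro.from_matrix(T[:3,:3]); dr=(Q.inv()*R).as_rotvec()/n
    out=[]
    for i in range(n):
        tgt=T[:3,3]+(np.array(p)-T[:3,3])*(i+1)/n
        want=Q.inv().apply(tgt-P)/10; t=want.round(1); rr=np.rad2deg((Q.inv()*R).as_rotvec()/(n-i)).round(1)
        print('{'+','.join(f'"{k}":{v:g}' for k,v in zip(('tx','ty','tz','rx','ry','rz'),[*t,*rr]) if v)+'}',end=',')
        P=P+Q.apply(t*10); Q=Q*Ro.from_rotvec(np.deg2rad(rr))
    print('\nend',P.round(1),'dist/row',np.abs(want).max().round(1)); E=np.eye(4);E[:3,:3]=Q.as_matrix();E[:3,3]=P; return E
E
python3 - <<'E'
from plan import *
E=go([440,0,400],Rt(.05,270),14*1)
go([530,200,390],Rt(.05,270),6,E)
E
```

```text
{"tx":2.8,"ty":-3.1,"tz":-1.2,"rz":-4.8},{"tx":3.1,"ty":-2.9,"tz":-1.2,"rz":-4.8},{"tx":3.3,"ty":-2.6,"tz":-1.2,"rz":-4.8},{"tx":3.5,"ty":-2.3,"tz":-1.2,"rz":-4.8},{"tx":3.7,"ty":-2,"tz":-1.2,"rz":-4.8},{"tx":3.9,"ty":-1.6,"tz":-1.2,"rz":-4.8},{"tx":4,"ty":-1.4,"tz":-1.2,"rz":-4.8},{"tx":4.1,"ty":-1,"tz":-1.2,"rz":-4.8},{"tx":4.1,"ty":-0.7,"tz":-1.2,"rz":-4.8},{"tx":4.2,"ty":-0.3,"tz":-1.3,"rz":-4.8},{"tx":4.2,"tz":-1.2,"rz":-4.8},{"tx":4.2,"ty":0.4,"tz":-1.2,"rz":-4.8},{"tx":4.2,"ty":0.7,"tz":-1.2,"rz":-4.9},{"tx":4,"ty":1.1,"tz":-1.2,"rz":-4.8},
end [ 4.401e+02 -3.000e-01  4.003e+02] dist/row 4.0
{"tx":3.3,"ty":1.7,"tz":0.2},{"tx":3.2,"ty":1.6,"tz":0.1},{"tx":3.3,"ty":1.7,"tz":0.2},{"tx":3.2,"ty":1.6,"tz":0.2},{"tx":3.3,"ty":1.7,"tz":0.2},{"tx":3.3,"ty":1.7,"tz":0.1},
end [530.2 200.4 390.3] dist/row 3.3
```

>>> move_arm --increments '[{"tx": 2.8, "ty": -3.1, "tz": -1.2, "rz": -4.8}, {"tx": 3.1, "ty": -2.9, "tz": -1.2, "rz": -4.8}, {"tx": 3.3, "ty": -2.6, "tz": -1.2, "rz": -4.8}, {"tx": 3.5, "ty": -2.3, "tz": -1.2, "rz": -4.8}, {"tx": 3.7, "ty": -2, "tz": -1.2, "rz": -4.8}, {"tx": 3.9, "ty": -1.6, "tz": -1.2, "rz": -4.8}, {"tx": 4, "ty": -1.4, "tz": -1.2, "rz": -4.8}, {"tx": 4.1, "ty": -1, "tz": -1.2, "rz": -4.8}, {"tx": 4.1, "ty": -0.7, "tz": -1.2, "rz": -4.8}, {"tx": 4.2, "ty": -0.3, "tz": -1.3, "rz": -4.8}, {"tx": 4.2, "tz": -1.2, "rz": -4.8}, {"tx": 4.2, "ty": 0.4, "tz": -1.2, "rz": -4.8}]'

```text
invalid input
```

>>> move_arm --increments '[{"tx": 4.2, "ty": 0.7, "tz": -1.2, "rz": -4.8}, {"tx": 4, "ty": 1.1, "tz": -1.2, "rz": -4.8}, {"tx": 3.3, "ty": 1.7, "tz": 0.2}, {"tx": 3.3, "ty": 1.7, "tz": 0.2}, {"tx": 3.3, "ty": 1.7, "tz": 0.2}, {"tx": 3.3, "ty": 1.7, "tz": 0.2}, {"tx": 3.3, "ty": 1.7, "tz": 0.2}, {"tx": 3.3, "ty": 1.7}, {}, {}]'

```text
invalid input
```

```bash
cat > w1.py <<'E'
from plan import *
T=pose(); print(T.round(3).tolist(), r.sense()['clock'])
im,d=r.grab_frame('wrist'); W=cloud('wrist',d,T); np.savez('w1.npz',im=im,W=W); save('w1.png',im)
for q in ['scraper','divider_tab','caddy_base','glue_mid']:
    for o in r.cut_out(q,'wrist')[:2]:
        p=W[o['mask']]; p=p[~np.isnan(p[:,0])]
        print(q,round(o['confidence'],2),np.round(o['bbox']),np.nanmedian(p,0).round(),np.percentile(p,[2,98],axis=0).round().tolist())
P=W.reshape(-1,3); P=P[(P[:,0]>440)&(P[:,0]<700)&(P[:,1]>80)&(P[:,1]<300)]
rim=P[(P[:,2]>87)&(P[:,2]<95)&(P[:,1]>150)]
print('rim',len(rim),cv2.minAreaRect(rim[:,:2].astype(np.float32)))
s=P[(P[:,0]<535)&(P[:,2]>98)]
for zz in range(100,180,10):
    q=s[(s[:,2]>=zz)&(s[:,2]<zz+10)]
    if len(q): print(zz,q.mean(0).round(),q.min(0).round(),q.max(0).round(),len(q))
t=P[(P[:,0]>535)&(P[:,2]>119)]; print('tab',len(t),np.percentile(t,[2,50,98],axis=0).round().tolist())
t=P[(P[:,0]>610)&(P[:,2]>93)&(P[:,1]>190)&(P[:,1]<235)]; print('glue',len(t),np.percentile(t,[2,50,98],axis=0).round().tolist())
E
python3 w1.py
```

```text
[[0.902, 0.431, -0.0, 269.49], [0.431, -0.902, 0.0, -563.913], [-0.0, -0.0, -1.0, 231.264], [0.0, 0.0, 0.0, 1.0]] 1.1
scraper 0.74 [  0.  81.  77. 227.] [ 160. -336.   20.] [[124.0, -383.0, 2.0], [221.0, -285.0, 23.0]]
rim 0 ((0.0, 0.0), (0.0, 0.0), 0.0)Traceback (most recent call last):
  File "w1.py", line 15, in <module>
    t=P[(P[:,0]>535)&(P[:,2]>119)]; print('tab',len(t),np.percentile(t,[2,50,98],axis=0).round().tolist())
                                                       ~~~~~~~~~~~~~^^^^^^^^^^^^^^^^^^^^
    return _quantile_unchecked(
        a, q, axis, out, overwrite_input, method, keepdims, weights)
    return _ureduce(a,
                    func=_quantile_ureduce_func,
    ...<5 lines>...
                    overwrite_input=overwrite_input,
                    method=method)
    r = func(a, **kwargs)
    result = _quantile(arr,
                       quantiles=q,
    ...<2 lines>...
                       out=out,
                       weights=wgt)
    slices_having_nans = np.isnan(arr[-1, ...])
                                  ~~~^^^^^^^^^
IndexError: index -1 is out of bounds for axis 0 with size 0
```

View pics/w1.png

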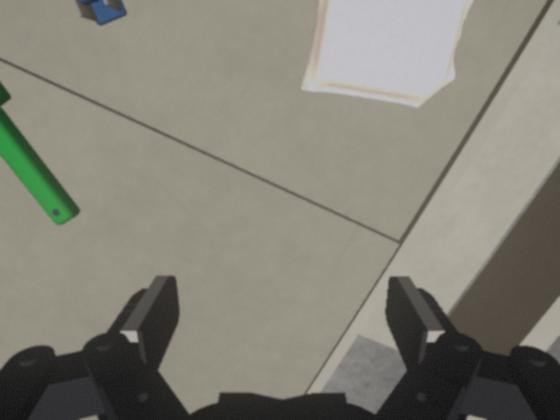

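The picture only shows the start view (green look-alike at about (35,160), no caddy), because both moves were refused. I'll retry with every field filled in.

>>> move_arm --increments '[{"tx": 2.8, "ty": -3.1, "tz": -1.2, "rx": 0, "ry": 0, "rz": -4.8, "gripper": 1}, {"tx": 3.1, "ty": -2.9, "tz": -1.2, "rx": 0, "ry": 0, "rz": -4.8, "gripper": 1}, {"tx": 3.3, "ty": -2.6, "tz": -1.2, "rx": 0, "ry": 0, "rz": -4.8, "gripper": 1}, {"tx": 3.5, "ty": -2.3, "tz": -1.2, "rx": 0, "ry": 0, "rz": -4.8, "gripper": 1}, {"tx": 3.7, "ty": -2, "tz": -1.2, "rx": 0, "ry": 0, "rz": -4.8, "gripper": 1}, {"tx": 3.9, "ty": -1.6, "tz": -1.2, "rx": 0, "ry": 0, "rz": -4.8, "gripper": 1}, {"tx": 4, "ty": -1.4, "tz": -1.2, "rx": 0, "ry": 0, "rz": -4.8, "gripper": 1}, {"tx": 4.1, "ty": -1, "tz": -1.2, "rx": 0, "ry": 0, "rz": -4.8, "gripper": 1}, {"tx": 4.1, "ty": -0.7, "tz": -1.2, "rx": 0, "ry": 0, "rz": -4.8, "gripper": 1}, {"tx": 4.2, "ty": -0.3, "tz": -1.3, "rx": 0, "ry": 0, "rz": -4.8, "gripper": 1}, {"tx": 4.2, "ty": 0, "tz": -1.2, "rx": 0, "ry": 0, "rz": -4.8, "gripper": 1}, {"tx": 4.2, "ty": 0.4, "tz": -1.2, "rx": 0, "ry": 0, "rz": -4.8, "gripper": 1}]'

```text
clock: 2.55
eef_pos: [415.8, -79.1, 377.1]
tcp_rot: [3.141, 0.0, 1.454]
contact_force: [1.1, -0.3, -0.1]
opening: 1.004
```

>>> move_arm --increments '[{"tx": 4.2, "ty": 0.7, "tz": -1.2, "rx": 0, "ry": 0, "rz": -4.8, "gripper": 1}, {"tx": 4, "ty": 1.1, "tz": -1.2, "rx": 0, "ry": 0, "rz": -4.8, "gripper": 1}, {"tx": 3.3, "ty": 1.7, "tz": 0.2, "rx": 0, "ry": 0, "rz": 0, "gripper": 1}, {"tx": 3.3, "ty": 1.7, "tz": 0.2, "rx": 0, "ry": 0, "rz": 0, "gripper": 1}, {"tx": 3.3, "ty": 1.7, "tz": 0.2, "rx": 0, "ry": 0, "rz": 0, "gripper": 1}, {"tx": 3.3, "ty": 1.7, "tz": 0.2, "rx": 0, "ry": 0, "rz": 0, "gripper": 1}, {"tx": 3.0, "ty": 1.7, "tz": 0.2, "rx": 0, "ry": 0, "rz": 0, "gripper": 1}, {"tx": 0, "ty": 0, "tz": 0, "rx": 0, "ry": 0, "rz": 0, "gripper": 1}]'

```text
clock: 3.35
eef_pos: [518.3, 168.6, 389.4]
tcp_rot: [-3.141, -0.001, 1.621]
contact_force: [0.3, -0.9, -0.8]
opening: 0.998
```

```bash
python3 w1.py
```

```text
[[-0.051, 0.999, -0.001, 518.327], [0.999, 0.051, 0.001, 168.64], [0.001, -0.001, -1.0, 389.398], [0.0, 0.0, 0.0, 1.0]] 3.35
scraper 0.65 [259.  91. 300. 207.] [514. 193.  90.] [[488.0, 127.0, 12.0], [535.0, 239.0, 170.0]]
divider_tab 0.74 [308.  74. 324. 165.] [555. 212.  99.] [[550.0, 163.0, 13.0], [563.0, 258.0, 126.0]]
caddy_base 0.65 [259.  90. 300. 210.] [514. 193.  89.] [[487.0, 125.0, 10.0], [535.0, 239.0, 170.0]]
caddy_base 0.64 [247.  76. 404. 162.] [587. 206.  40.] [[479.0, 163.0, 1.0], [657.0, 255.0, 124.0]]
glue_mid 0.93 [355. 108. 391. 135.] [625. 214.  95.] [[618.0, 199.0, 10.0], [643.0, 225.0, 98.0]]
glue_mid 0.7 [309.  77. 322. 162.] [555. 213.  99.] [[550.0, 163.0, 14.0], [562.0, 256.0, 126.0]]
rim 2374 ((567.6361083984375, 212.70574951171875), (184.13473510742188, 93.52035522460938), 4.137589454650879)
100 [514. 184. 105.] [502. 178. 100.] [525. 189. 110.] 146
110 [514. 177. 115.] [503. 169. 110.] [527. 182. 120.] 157
120 [515. 170. 125.] [503. 161. 120.] [527. 175. 130.] 172
130 [515. 163. 135.] [503. 154. 130.] [527. 168. 140.] 184
140 [515. 156. 145.] [504. 147. 140.] [527. 160. 150.] 179
150 [516. 148. 155.] [505. 121. 150.] [528. 154. 160.] 204
160 [517. 136. 166.] [505. 121. 160.] [529. 147. 170.] 421
170 [517. 136. 171.] [508. 132. 170.] [526. 139. 172.] 59
tab 16288 [[540.0, 164.0, 403.0], [566.0, 183.0, 456.0], [588.0, 189.0, 475.0]]
glue 422 [[619.0, 200.0, 94.0], [631.0, 212.0, 96.0], [643.0, 224.0, 98.0]]
```

View pics/w1.png

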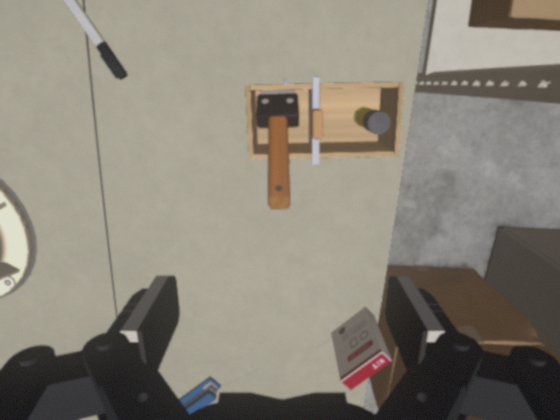

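```bash
cat >> plan.py <<'E'
def adir(yaw,ang): 
    a=np.deg2rad(ang); return Ro.from_euler('z',yaw).apply([0,np.cos(a),np.sin(a)])
E
python3 - <<'E'
from plan import *
y=.055; a=adir(y,225); G=np.array([515.7,152.5,132]); t=G+10*a
E=go(t-85*a,Rt(y,225),8)
E=go(t,Rt(y,225),3,E)
E
```

```text
{"tx":0.5,"tz":2.6,"ry":-5.6,"rz":-0.1},{"tx":0.8,"ty":-0.1,"tz":2.5,"ry":-5.6},{"tx":1,"tz":2.4,"ry":-5.6,"rz":-0.1},{"tx":1.2,"tz":2.3,"ry":-5.6},{"tx":1.5,"tz":2.2,"ry":-5.6,"rz":-0.1},{"tx":1.6,"ty":-0.1,"tz":2,"rx":-0.1,"ry":-5.7},{"tx":1.9,"tz":1.9,"ry":-5.6,"rz":-0.1},{"tx":2,"tz":1.6,"rx":-0.1,"ry":-5.7},
end [512.8 205.8 185.3] dist/row 2.0
{"tz":2.8},{"tz":2.9},{"tz":2.8},
end [516.2 145.7 125.2] dist/row 2.8
```

>>> move_arm --increments '[{"tx": 0.5, "ty": 0, "tz": 2.6, "rx": 0, "ry": -5.6, "rz": -0.1, "gripper": 1}, {"tx": 0.8, "ty": -0.1, "tz": 2.5, "rx": 0, "ry": -5.6, "rz": 0, "gripper": 1}, {"tx": 1, "ty": 0, "tz": 2.4, "rx": 0, "ry": -5.6, "rz": -0.1, "gripper": 1}, {"tx": 1.2, "ty": 0, "tz": 2.3, "rx": 0, "ry": -5.6, "rz": 0, "gripper": 1}, {"tx": 1.5, "ty": 0, "tz": 2.2, "rx": 0, "ry": -5.6, "rz": -0.1, "gripper": 1}, {"tx": 1.6, "ty": -0.1, "tz": 2, "rx": 0, "ry": -5.7, "rz": 0, "gripper": 1}, {"tx": 1.9, "ty": 0, "tz": 1.9, "rx": 0, "ry": -5.6, "rz": -0.1, "gripper": 1}, {"tx": 2, "ty": 0, "tz": 1.6, "rx": 0, "ry": -5.7, "rz": 0, "gripper": 1}, {"tx": 0, "ty": 0, "tz": 0, "rx": 0, "ry": 0, "rz": 0, "gripper": 1}, {"tx": 0, "ty": 0, "tz": 0, "rx": 0, "ry": 0, "rz": 0, "gripper": 1}]'

```text
clock: 4.6
eef_pos: [513.0, 206.2, 184.9]
tcp_rot: [-3.136, 0.785, 1.629]
contact_force: [-0.3, -1.0, 0.2]
opening: 1.003
```

Run:
```python
from plan import *
print(r.sense()['qpos'])
T=pose(); im,d=r.grab_frame('wrist'); W=cloud('wrist',d,T); save('w2.png',im)
P=W.reshape(-1,3); s=P[(P[:,0]<535)&(P[:,0]>495)&(P[:,1]<200)&(P[:,1]>100)&(P[:,2]>98)&(P[:,2]<180)]
for zz in range(100,180,10):
    q=s[(s[:,2]>=zz)&(s[:,2]<zz+10)]
    if len(q): print(zz,q.mean(0).round(),q.min(0).round(),q.max(0).round(),len(q))
y=.055; a=adir(y,225); G=np.array([515.7,152.5,132]); t=G+10*a
E=go(t,Rt(y,225),3)
```

```text
[ 0.72772011  0.57859172  1.63272564 -0.58483209  1.50322965  0.88870673]
100 [514. 185. 105.] [502. 174. 100.] [526. 191. 110.] 829
110 [514. 178. 115.] [502. 168. 110.] [527. 183. 120.] 809
120 [515. 171. 125.] [503. 161. 120.] [527. 176. 130.] 785
130 [515. 163. 135.] [503. 154. 130.] [527. 169. 140.] 770
140 [516. 156. 145.] [504. 147. 140.] [528. 162. 150.] 749
150 [516. 149. 155.] [505. 140. 150.] [528. 155. 160.] 727
160 [517. 142. 165.] [505. 135. 160.] [529. 149. 170.] 685
170 [518. 138. 170.] [509. 137. 170.] [525. 139. 170.] 17
{"tz":2.9},{"tz":2.9,"rx":-0.1,"ry":-0.1},{"ty":-0.1,"tz":2.8},
end [515.8 145.5 125.5] dist/row 2.8
```

View pics/w2.png

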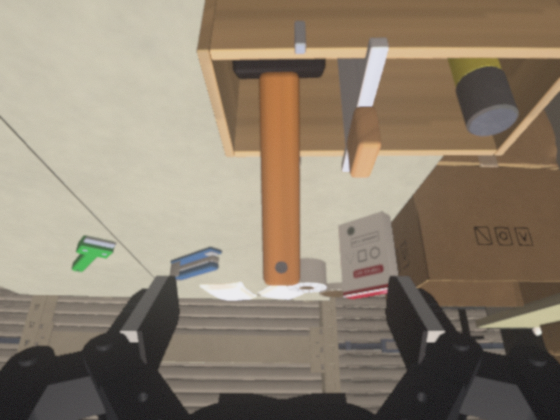

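The picture shows the wooden handle running from (280,70) to its end at (281,275), centred between the open fingers. I'm going in to grip it.

>>> move_arm --increments '[{"tx": 0, "ty": 0, "tz": 2.9, "rx": 0, "ry": 0, "rz": 0, "gripper": 1}, {"tx": 0, "ty": 0, "tz": 2.9, "rx": 0, "ry": 0, "rz": 0, "gripper": 1}, {"tx": 0, "ty": 0, "tz": 2.8, "rx": 0, "ry": 0, "rz": 0, "gripper": 1}, {"tx": 0, "ty": 0, "tz": 0, "rx": 0, "ry": 0, "rz": 0, "gripper": 0}, {"tx": 0, "ty": 0, "tz": 0, "rx": 0, "ry": 0, "rz": 0, "gripper": -1}, {"tx": 0, "ty": 0, "tz": 0, "rx": 0, "ry": 0, "rz": 0, "gripper": -1}, {"tx": 0, "ty": 0, "tz": 0, "rx": 0, "ry": 0, "rz": 0, "gripper": -1}, {"tx": 0, "ty": 0, "tz": 0, "rx": 0, "ry": 0, "rz": 0, "gripper": -1}, {"tx": 0, "ty": 0, "tz": 0, "rx": 0, "ry": 0, "rz": 0, "gripper": -1}, {"tx": 0, "ty": 0, "tz": 0, "rx": 0, "ry": 0, "rz": 0, "gripper": -1}]' --squeeze 70

```text
clock: 5.65
eef_pos: [516.6, 146.9, 125.5]
tcp_rot: [-3.14, 0.785, 1.627]
contact_force: [-1.7, 2.6, 7.4]
opening: 0.261
```

Run:
```python
from plan import *
y=.055; h=adir(y,125); T=pose(); print(r.sense()['opening'])
E=go(T[:3,3]+150*h,Rt(y,225),8)
E=go([505,-80,160],Rt(y,270),12,E)
```

```text
0.2606999310630168
{"tx":-1.8,"tz":-0.3},{"tx":-1.9,"tz":-0.4},{"tx":-1.8,"tz":-0.3},{"tx":-1.9,"tz":-0.3},{"tx":-1.8,"tz":-0.3},{"tx":-1.9,"tz":-0.4},{"tx":-1.8,"tz":-0.3},{"tx":-1.9,"tz":-0.3},
end [521.5  60.7 248.5] dist/row 1.9
{"tx":-0.3,"ty":-0.2,"tz":1.3,"ry":3.7},{"tx":-0.4,"ty":-0.2,"tz":1.4,"ry":3.8},{"tx":-0.5,"ty":-0.2,"tz":1.3,"ry":3.7},{"tx":-0.5,"ty":-0.2,"tz":1.2,"ry":3.8},{"tx":-0.7,"ty":-0.2,"tz":1.2,"ry":3.7},{"tx":-0.7,"ty":-0.2,"tz":1.2,"ry":3.8},{"tx":-0.8,"ty":-0.2,"tz":1.1,"ry":3.7},{"tx":-0.8,"ty":-0.2,"tz":1.1,"ry":3.8},{"tx":-1,"ty":-0.2,"tz":1,"ry":3.7},{"tx":-1,"ty":-0.2,"tz":1,"ry":3.8},{"tx":-1,"ty":-0.2,"tz":0.9,"ry":3.7},{"tx":-1.1,"ty":-0.2,"tz":0.8,"rx":-0.1,"ry":3.8},
end [505.1 -79.6 159.8] dist/row 1.1
```

>>> move_arm --increments '[{"tx": -1.8, "ty": 0, "tz": -0.4, "rx": 0, "ry": 0, "rz": 0, "gripper": -1}, {"tx": -1.9, "ty": 0, "tz": -0.4, "rx": 0, "ry": 0, "rz": 0, "gripper": -1}, {"tx": -1.8, "ty": 0, "tz": -0.4, "rx": 0, "ry": 0, "rz": 0, "gripper": -1}, {"tx": -1.9, "ty": 0, "tz": -0.4, "rx": 0, "ry": 0, "rz": 0, "gripper": -1}, {"tx": -1.8, "ty": 0, "tz": -0.3, "rx": 0, "ry": 0, "rz": 0, "gripper": -1}, {"tx": -1.9, "ty": 0, "tz": -0.4, "rx": 0, "ry": 0, "rz": 0, "gripper": -1}, {"tx": -1.8, "ty": 0, "tz": -0.3, "rx": 0, "ry": 0, "rz": 0, "gripper": -1}, {"tx": -1.9, "ty": 0, "tz": -0.3, "rx": 0, "ry": 0, "rz": 0, "gripper": -1}]'

```text
clock: 6.45
eef_pos: [521.0, 61.0, 250.7]
tcp_rot: [-3.138, 0.785, 1.627]
contact_force: [-0.2, 0.0, -1.7]
opening: 0.259
```

>>> move_arm --increments '[{"tx": -0.3, "ty": -0.2, "tz": 1.3, "rx": 0, "ry": 3.7, "rz": 0, "gripper": -1}, {"tx": -0.4, "ty": -0.2, "tz": 1.4, "rx": 0, "ry": 3.8, "rz": 0, "gripper": -1}, {"tx": -0.5, "ty": -0.2, "tz": 1.3, "rx": 0, "ry": 3.7, "rz": 0, "gripper": -1}, {"tx": -0.5, "ty": -0.2, "tz": 1.2, "rx": 0, "ry": 3.8, "rz": 0, "gripper": -1}, {"tx": -0.7, "ty": -0.2, "tz": 1.2, "rx": 0, "ry": 3.7, "rz": 0, "gripper": -1}, {"tx": -0.7, "ty": -0.2, "tz": 1.2, "rx": 0, "ry": 3.8, "rz": 0, "gripper": -1}, {"tx": -0.8, "ty": -0.2, "tz": 1.1, "rx": 0, "ry": 3.7, "rz": 0, "gripper": -1}, {"tx": -0.8, "ty": -0.2, "tz": 1.1, "rx": 0, "ry": 3.8, "rz": 0, "gripper": -1}, {"tx": -1, "ty": -0.2, "tz": 1, "rx": 0, "ry": 3.7, "rz": 0, "gripper": -1}, {"tx": -1, "ty": -0.2, "tz": 1, "rx": 0, "ry": 3.8, "rz": 0, "gripper": -1}, {"tx": -1, "ty": -0.2, "tz": 0.9, "rx": 0, "ry": 3.7, "rz": 0, "gripper": -1}, {"tx": -1.1, "ty": -0.2, "tz": 0.8, "rx": 0, "ry": 3.8, "rz": 0, "gripper": -1}]'

```text
clock: 7.65
eef_pos: [504.2, -79.5, 161.3]
tcp_rot: [-3.14, -0.002, 1.626]
contact_force: [0.3, 0.0, -0.3]
opening: 0.26
```

Run:
```python
from plan import *
T=pose(); print(r.sense()['opening'])
A=[]
for c in ('wrist','scene','side'):
    im,d=r.grab_frame(c); W=cloud(c,d,T); A.append(im)
    P=W.reshape(-1,3); m=(abs(P[:,0]-510)<45)&(P[:,1]>-140)&(P[:,1]<120)&(P[:,2]>40)&(P[:,2]<T[2,3]+(5 if c!='wrist' else 20))
    P=P[m]; print(c,len(P))
    for y0 in range(-140,120,20):
        q=P[(P[:,1]>=y0)&(P[:,1]<y0+20)]
        if len(q)>3: print(y0,np.percentile(q,[5,95],axis=0).round().tolist())
B=cv2.resize(A[1][170:310,120:307],(400,300),interpolation=cv2.INTER_CUBIC);C=cv2.resize(A[2][150:290,220:407],(400,300),interpolation=cv2.INTER_CUBIC)
save('p5.png',np.vstack([np.hstack([cv2.resize(A[0],(400,300)),B]),np.hstack([C,C*0])]))
```

```text
0.2602351376045947
wrist 27388
-120 [[496.0, -111.0, 179.0], [519.0, -101.0, 181.0]]
-100 [[495.0, -96.0, 179.0], [517.0, -80.0, 181.0]]
-80 [[485.0, -78.0, 170.0], [525.0, -61.0, 180.0]]
-60 [[493.0, -59.0, 172.0], [514.0, -41.0, 177.0]]
-40 [[491.0, -39.0, 169.0], [512.0, -21.0, 174.0]]
-20 [[490.0, -19.0, 165.0], [511.0, -1.0, 170.0]]
0 [[476.0, 2.0, 157.0], [522.0, 19.0, 166.0]]
20 [[475.0, 21.0, 161.0], [522.0, 30.0, 164.0]]
scene 561
-60 [[489.0, -45.0, 156.0], [492.0, -42.0, 164.0]]
-40 [[486.0, -39.0, 151.0], [502.0, -21.0, 166.0]]
-20 [[485.0, -18.0, 149.0], [507.0, -1.0, 166.0]]
0 [[470.0, 2.0, 146.0], [515.0, 19.0, 165.0]]
20 [[468.0, 21.0, 144.0], [515.0, 39.0, 162.0]]
40 [[468.0, 41.0, 142.0], [515.0, 59.0, 159.0]]
60 [[468.0, 60.0, 140.0], [514.0, 69.0, 146.0]]
side 52
0 [[481.0, 3.0, 147.0], [524.0, 19.0, 165.0]]
20 [[478.0, 21.0, 156.0], [491.0, 37.0, 162.0]]
40 [[480.0, 41.0, 156.0], [486.0, 45.0, 160.0]]
```

View pics/p5.png

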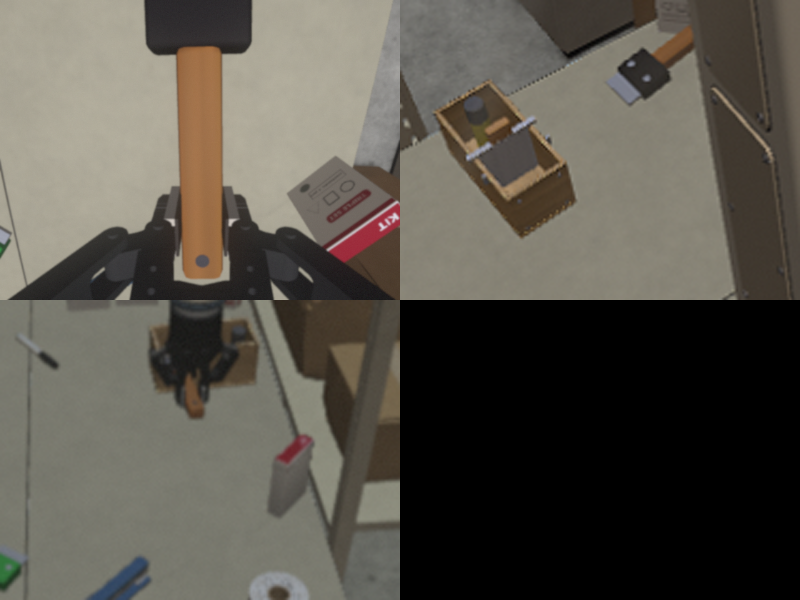

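Run:
```python
from plan import *
y=.055; T=pose()
E=go([503,-80,60],Rt(y,279),5)
E=go([503,-80,8],Rt(y,279),5,E)
```

```text
{"tz":2,"ry":1.8},{"tx":-0.1,"tz":2,"ry":1.8,"rz":-0.1},{"tx":-0.1,"tz":2.1,"rx":-0.1,"ry":1.8},{"tx":-0.2,"tz":2,"ry":1.8,"rz":-0.1},{"tx":-0.2,"ty":-0.1,"tz":2,"rx":-0.1,"ry":1.9},
end [502.6 -80.   59.7] dist/row 2.0
{"tx":-0.2,"tz":1},{"tx":-0.1,"tz":1},{"tx":-0.2,"tz":1.1},{"tx":-0.2,"tz":1},{"tx":-0.1,"tz":1},
end [502.6 -79.8   8. ] dist/row 1.0
```

>>> move_arm --increments '[{"tx": 0, "ty": 0, "tz": 2, "rx": 0, "ry": 1.8, "rz": 0, "gripper": -1}, {"tx": -0.1, "ty": 0, "tz": 2, "rx": 0, "ry": 1.8, "rz": 0, "gripper": -1}, {"tx": -0.1, "ty": 0, "tz": 2.1, "rx": 0, "ry": 1.8, "rz": 0, "gripper": -1}, {"tx": -0.2, "ty": 0, "tz": 2, "rx": 0, "ry": 1.8, "rz": 0, "gripper": -1}, {"tx": -0.2, "ty": 0, "tz": 2, "rx": 0, "ry": 1.8, "rz": 0, "gripper": -1}, {"tx": -0.2, "ty": 0, "tz": 1, "rx": 0, "ry": 0, "rz": 0, "gripper": -1}, {"tx": -0.1, "ty": 0, "tz": 1, "rx": 0, "ry": 0, "rz": 0, "gripper": -1}, {"tx": -0.2, "ty": 0, "tz": 1.1, "rx": 0, "ry": 0, "rz": 0, "gripper": -1}, {"tx": -0.2, "ty": 0, "tz": 0.9, "rx": 0, "ry": 0, "rz": 0, "gripper": -1}, {"tx": -0.1, "ty": 0, "tz": 0.8, "rx": 0, "ry": 0, "rz": 0, "gripper": -1}, {"tx": 0, "ty": 0, "tz": 0.2, "rx": 0, "ry": 0, "rz": 0, "gripper": -1}, {"tx": 0, "ty": 0, "tz": 0, "rx": 0, "ry": 0, "rz": 0, "gripper": -1}]'

```text
clock: 9.0
eef_pos: [503.9, -78.0, 8.7]
tcp_rot: [-3.139, -0.157, 1.625]
contact_force: [-0.5, 0.3, -2.1]
opening: 0.266
```

>>> move_arm --increments '[{"tx": 0, "ty": 0, "tz": 0.2, "rx": 0, "ry": 0, "rz": 0, "gripper": -1}, {"tx": 0, "ty": 0, "tz": 0, "rx": 0, "ry": 0, "rz": 0, "gripper": -0.2}, {"tx": 0, "ty": 0, "tz": 0, "rx": 0, "ry": 0, "rz": 0, "gripper": 0}, {"tx": 0, "ty": 0, "tz": 0, "rx": 0, "ry": 0, "rz": 0, "gripper": 0.3}, {"tx": 0.2, "ty": 0, "tz": -1, "rx": 0, "ry": 0, "rz": 0, "gripper": 0.3}, {"tx": 0.3, "ty": 0, "tz": -2, "rx": 0, "ry": 0, "rz": 0, "gripper": 0.3}, {"tx": 0.5, "ty": 0, "tz": -4, "rx": 0, "ry": 0, "rz": 0, "gripper": 0.3}, {"tx": 0.5, "ty": 0, "tz": -4, "rx": 0, "ry": 0, "rz": 0, "gripper": 0}, {"tx": 0.5, "ty": 0, "tz": -4, "rx": 0, "ry": -2, "rz": 0, "gripper": -1}, {"tx": 0.5, "ty": 0, "tz": -4, "rx": 0, "ry": -2, "rz": 0, "gripper": -1}, {"tx": 0, "ty": 0, "tz": 0, "rx": 0, "ry": -2, "rz": 0, "gripper": -1}, {"tx": 0, "ty": 0, "tz": 0, "rx": 0, "ry": -3, "rz": 0, "gripper": -1}]'

```text
clock: 10.2
eef_pos: [505.6, -82.0, 201.2]
tcp_rot: [3.14, 0.003, 1.624]
contact_force: [0.0, -0.7, -0.6]
opening: 0.003
```

Run:
```python
from plan import *
T=pose(); print(r.sense()['opening'])
im,d=r.grab_frame('wrist'); W=cloud('wrist',d,T); save('w6.png',im)
for q in ['scraper']:
    for o in r.cut_out(q,'wrist')[:2]:
        p=W[o['mask']]; print(o['confidence'],o['bbox'],np.nanmedian(p,0).round(),np.nanpercentile(p,[1,99],axis=0).round().tolist())
P=W.reshape(-1,3); P=P[(abs(P[:,0]-500)<60)&(P[:,1]>-140)&(P[:,1]<120)&(P[:,2]>4)&(P[:,2]<40)]
for y0 in range(-140,120,20):
    q=P[(P[:,1]>=y0)&(P[:,1]<y0+20)]
    if len(q)>3: print(y0,np.percentile(q,[3,50,97],axis=0).round().tolist())
# plan to the tab
y=.055
E=go([530,120,190],Rt(y,270),7)
E=go([584,213,160],Rt(y,270),4,E)
E=go([584,213,106],Rt(y,270),4,E)
```

```text
0.0028112741933016185
0.81 [241.7, 0.0, 310.3, 218.9] [501.  13.  22.] [[471.0, -116.0, -0.0], [523.0, 63.0, 24.0]]
0.72 [0.2, 277.8, 34.5, 346.9] [ 227. -245.   15.] [[210.0, -286.0, 0.0], [250.0, -213.0, 23.0]]
-140 [[499.0, -122.0, 17.0], [504.0, -122.0, 19.0], [506.0, -120.0, 21.0]]
-120 [[496.0, -119.0, 18.0], [507.0, -109.0, 22.0], [519.0, -101.0, 23.0]]
-100 [[495.0, -99.0, 18.0], [506.0, -90.0, 22.0], [517.0, -81.0, 23.0]]
-80 [[493.0, -80.0, 18.0], [504.0, -70.0, 22.0], [515.0, -61.0, 23.0]]
-60 [[492.0, -59.0, 17.0], [503.0, -50.0, 22.0], [514.0, -41.0, 23.0]]
-40 [[491.0, -39.0, 18.0], [502.0, -30.0, 22.0], [512.0, -21.0, 23.0]]
-20 [[489.0, -19.0, 18.0], [500.0, -10.0, 22.0], [511.0, -1.0, 23.0]]
0 [[473.0, 1.0, 19.0], [498.0, 12.0, 22.0], [522.0, 20.0, 23.0]]
20 [[472.0, 21.0, 20.0], [497.0, 30.0, 22.0], [522.0, 39.0, 24.0]]
40 [[472.0, 41.0, 12.0], [496.0, 49.0, 21.0], [520.0, 59.0, 23.0]]
60 [[472.0, 60.0, 12.0], [498.0, 62.0, 13.0], [517.0, 64.0, 15.0]]
{"tx":2.8,"ty":0.5,"tz":0.1},{"tx":2.9,"ty":0.5,"tz":0.2},{"tx":2.8,"ty":0.6,"tz":0.1},{"tx":2.9,"ty":0.5,"tz":0.1},{"tx":2.8,"ty":0.5,"tz":0.2},{"tx":2.9,"ty":0.5,"tz":0.1},{"tx":2.8,"ty":0.5,"tz":0.1,"rx":-0.1,"ry":0.1},
end [529.5 119.9 190.4] dist/row 2.8
{"tx":2.2,"ty":1.5,"tz":0.8},{"tx":2.3,"ty":1.5,"tz":0.7},{"tx":2.2,"ty":1.5,"tz":0.8},{"tx":2.3,"ty":1.5,"tz":0.8},
end [584.5 213.1 159.5] dist/row 2.3
{"tz":1.3},{"tz":1.4},{"tz":1.3},{"ty":-0.1,"tz":1.4},
end [583.5 213.1 105.5] dist/row 1.4
```

View pics/w6.png

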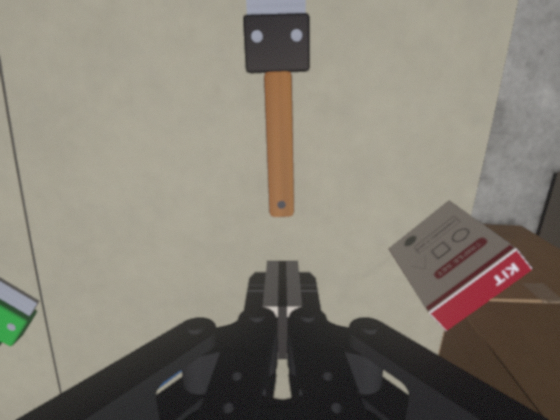

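The picture shows the scraper lying flat: handle end at (281,215), block at (277,43), measured top at 22 mm. The carton is still upright. Divider next.

>>> move_arm --increments '[{"tx": 2.8, "ty": 0.5, "tz": 0.1, "rx": 0, "ry": 0, "rz": 0, "gripper": -1}, {"tx": 2.9, "ty": 0.5, "tz": 0.1, "rx": 0, "ry": 0, "rz": 0, "gripper": -1}, {"tx": 2.8, "ty": 0.6, "tz": 0.1, "rx": 0, "ry": 0, "rz": 0, "gripper": -1}, {"tx": 2.9, "ty": 0.5, "tz": 0.1, "rx": 0, "ry": 0, "rz": 0, "gripper": -1}, {"tx": 2.8, "ty": 0.5, "tz": 0.1, "rx": 0, "ry": 0, "rz": 0, "gripper": -1}, {"tx": 2.9, "ty": 0.5, "tz": 0.1, "rx": 0, "ry": 0, "rz": 0, "gripper": -1}, {"tx": 2.8, "ty": 0.5, "tz": 0.1, "rx": 0, "ry": 0, "rz": 0, "gripper": -1}, {"tx": 2.2, "ty": 1.5, "tz": 0.8, "rx": 0, "ry": 0, "rz": 0, "gripper": -1}, {"tx": 2.3, "ty": 1.5, "tz": 0.7, "rx": 0, "ry": 0, "rz": 0, "gripper": -1}, {"tx": 2.2, "ty": 1.5, "tz": 0.8, "rx": 0, "ry": 0, "rz": 0, "gripper": -1}, {"tx": 2.3, "ty": 1.5, "tz": 0.8, "rx": 0, "ry": 0, "rz": 0, "gripper": -1}, {"tx": 0, "ty": 0, "tz": 0, "rx": 0, "ry": 0, "rz": 0, "gripper": -1}]'

```text
clock: 11.5
eef_pos: [585.5, 214.4, 159.2]
tcp_rot: [-3.138, -0.001, 1.627]
contact_force: [-0.0, -0.4, -0.4]
opening: 0.003
```

>>> move_arm --increments '[{"tx": 0, "ty": 0, "tz": 1.8, "rx": 0, "ry": 0, "rz": 0, "gripper": -1}, {"tx": 0, "ty": 0, "tz": 1.8, "rx": 0, "ry": 0, "rz": 0, "gripper": -1}, {"tx": 0, "ty": 0, "tz": 1.7, "rx": 0, "ry": 0, "rz": 0, "gripper": -1}, {"tx": 0, "ty": -0.5, "tz": 0, "rx": 0, "ry": 0, "rz": 0, "gripper": -1}, {"tx": 0, "ty": -0.5, "tz": 0, "rx": 0, "ry": 0, "rz": 0, "gripper": -1}, {"tx": 0, "ty": -0.5, "tz": 0, "rx": 0, "ry": 0, "rz": 0, "gripper": -1}, {"tx": 0, "ty": -0.5, "tz": 0, "rx": 0, "ry": 0, "rz": 0, "gripper": -1}, {"tx": 0, "ty": 0, "tz": 0, "rx": 0, "ry": 0, "rz": 0, "gripper": -1}]'

```text
clock: 12.3
eef_pos: [564.3, 211.3, 108.2]
tcp_rot: [-3.14, -0.0, 1.625]
contact_force: [0.1, -0.5, 0.3]
opening: -0.001
```

>>> move_arm --increments '[{"tx": 0, "ty": -0.3, "tz": 0, "rx": 0, "ry": 0, "rz": 0, "gripper": -1}, {"tx": 0, "ty": -0.3, "tz": 0, "rx": 0, "ry": 0, "rz": 0, "gripper": -1}, {"tx": 0, "ty": -0.3, "tz": 0, "rx": 0, "ry": 0, "rz": 0, "gripper": -1}, {"tx": 0, "ty": 0, "tz": 0, "rx": 0, "ry": 0, "rz": 0, "gripper": -1}]'

```text
clock: 12.7
eef_pos: [555.2, 210.9, 107.3]
tcp_rot: [-3.139, -0.0, 1.625]
contact_force: [0.3, -0.2, -0.2]
opening: -0.001
```

>>> move_arm --increments '[{"tx": 0, "ty": -0.3, "tz": 0, "rx": 0, "ry": 0, "rz": 0, "gripper": -1}, {"tx": 0, "ty": -0.3, "tz": 0, "rx": 0, "ry": 0, "rz": 0, "gripper": -1}, {"tx": 0, "ty": 0, "tz": 0, "rx": 0, "ry": 0, "rz": 0, "gripper": -1}]'

```text
clock: 13.0
eef_pos: [549.1, 210.4, 107.2]
tcp_rot: [-3.139, 0.0, 1.625]
contact_force: [0.1, -0.8, 0.4]
opening: -0.0
```

Run:
```python
from plan import *
im,d=r.grab_frame('scene'); W=cloud('scene',d)
w,_=r.grab_frame('wrist')
A=cv2.resize(im[190:300,100:240],(400,314),interpolation=cv2.INTER_CUBIC)
save('p7.png',np.hstack([A,cv2.resize(w,(400,314))]))
```

```text
(no output)
```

View pics/p7.png

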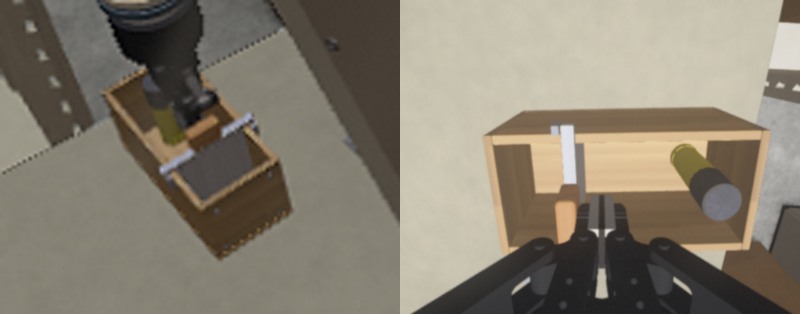

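The picture shows the divider moved: crossbar at (568,150), almost at the stop (555,130). I'll push on until the force rises.

>>> move_arm --increments '[{"tx": 0, "ty": -0.2, "tz": 0, "rx": 0, "ry": 0, "rz": 0, "gripper": -1}, {"tx": 0, "ty": -0.2, "tz": 0, "rx": 0, "ry": 0, "rz": 0, "gripper": -1}, {"tx": 0, "ty": 0, "tz": 0, "rx": 0, "ry": 0, "rz": 0, "gripper": -1}]'

```text
clock: 13.4
eef_pos: [547.7, 210.5, 107.6]
tcp_rot: [3.14, -0.0, 1.625]
contact_force: [9.2, -1.0, -4.8]
opening: -0.002
```

>>> move_arm --increments '[{"tx": 0, "ty": -0.2, "tz": 0, "rx": 0, "ry": 0, "rz": 0, "gripper": -1}, {"tx": 0, "ty": 0, "tz": 0, "rx": 0, "ry": 0, "rz": 0, "gripper": -1}]'

```text
clock: 13.6
eef_pos: [547.5, 210.6, 107.8]
tcp_rot: [3.136, -0.001, 1.626]
contact_force: [14.8, -0.7, -9.6]
opening: 0.006
```

Run:
```python
from plan import *
y=.062; a=adir(y,250); G=np.array([497.5,31,11]); t=G+7.4*a; print(t)
T=pose(); T[:3,3]+=[12,0,0]
E=go([560,211,190],Rt(y,270),3,T)
E=go(t-100*a,Rt(y,250),7,E)
E=go(t-30*a,Rt(y,250),3,E)
E=go(t,Rt(y,250),3,E)
```

```text
[497.65681833  28.47391387   4.04627461]
{"tz":-2.7,"rx":0.1,"rz":-0.1},{"ty":0.1,"tz":-2.8,"rx":0.1,"rz":-0.2},{"tz":-2.7,"rx":0.1,"ry":-0.1,"rz":-0.1},
end [560.2 210.5 189.8] dist/row 2.7
{"tx":-2.1,"ty":-1.1,"tz":1.3,"ry":-2.9},{"tx":-1.9,"ty":-1,"tz":1.4,"ry":-2.8},{"tx":-1.9,"ty":-1.1,"tz":1.5,"ry":-2.9},{"tx":-1.9,"ty":-1,"tz":1.6,"ry":-2.8},{"tx":-1.7,"ty":-1.1,"tz":1.7,"ry":-2.9},{"tx":-1.7,"ty":-1,"tz":1.8,"ry":-2.8},{"tx":-1.6,"ty":-1.1,"tz":1.9,"ry":-2.9},
end [495.2  62.1  97.9] dist/row 1.9
{"tz":2.3},{"tz":2.3},{"tx":0.1,"tz":2.4},
end [496.7  39.1  31.8] dist/row 2.4
{"tz":1},{"tz":1},{"tz":1},
end [497.3  28.8   3.6] dist/row 1.0
```

>>> move_arm --increments '[{"tx": 0, "ty": 0.8, "tz": 0, "rx": 0, "ry": 0, "rz": 0, "gripper": -1}, {"tx": 0, "ty": 0.8, "tz": 0, "rx": 0, "ry": 0, "rz": 0, "gripper": -1}, {"tx": 0, "ty": 0, "tz": -2.7, "rx": 0, "ry": 0, "rz": -0.1, "gripper": -1}, {"tx": 0, "ty": 0.1, "tz": -2.8, "rx": 0.1, "ry": 0, "rz": -0.2, "gripper": -1}, {"tx": 0, "ty": 0, "tz": -2.7, "rx": 0, "ry": -0.1, "rz": -0.1, "gripper": -1}]'

```text
clock: 14.1
eef_pos: [560.7, 211.0, 190.0]
tcp_rot: [-3.136, 0.002, 1.632]
contact_force: [0.8, -0.3, 0.2]
opening: -0.001
```

>>> move_arm --increments '[{"tx": -2.1, "ty": -1.1, "tz": 1.3, "rx": 0, "ry": -2.9, "rz": 0, "gripper": 1}, {"tx": -1.9, "ty": -1, "tz": 1.4, "rx": 0, "ry": -2.8, "rz": 0, "gripper": 1}, {"tx": -1.9, "ty": -1.1, "tz": 1.5, "rx": 0, "ry": -2.9, "rz": 0, "gripper": 1}, {"tx": -1.9, "ty": -1, "tz": 1.6, "rx": 0, "ry": -2.8, "rz": 0, "gripper": 1}, {"tx": -1.7, "ty": -1.1, "tz": 1.7, "rx": 0, "ry": -2.9, "rz": 0, "gripper": 1}, {"tx": -1.7, "ty": -1, "tz": 1.8, "rx": 0, "ry": -2.8, "rz": 0, "gripper": 1}, {"tx": -1.6, "ty": -1.1, "tz": 1.9, "rx": 0, "ry": -2.9, "rz": 0, "gripper": 1}, {"tx": 0, "ty": 0, "tz": 0, "rx": 0, "ry": 0, "rz": 0, "gripper": 1}, {"tx": 0, "ty": 0, "tz": 0, "rx": 0, "ry": 0, "rz": 0, "gripper": 1}]'

```text
clock: 15.0
eef_pos: [495.8, 63.1, 97.9]
tcp_rot: [-3.137, 0.349, 1.634]
contact_force: [-0.2, 0.4, -0.3]
opening: 1.002
```

Run:
```python
from plan import *
T=pose(); im,d=r.grab_frame('wrist'); W=cloud('wrist',d,T); save('w8.png',im)
P=W.reshape(-1,3); Q=P[(abs(P[:,0]-500)<60)&(P[:,1]>-140)&(P[:,1]<120)&(P[:,2]>8)&(P[:,2]<40)]
for y0 in range(-140,120,20):
    q=Q[(Q[:,1]>=y0)&(Q[:,1]<y0+20)]
    if len(q)>3: print(y0,np.percentile(q,[3,50,97],axis=0).round().tolist())
y=.062; a=adir(y,250); G=np.array([497.5,31,11]); t=G+7.4*a
E=go(t-30*a,Rt(y,250),3)
E=go(t,Rt(y,250),3,E)
```

```text
-120 [[497.0, -119.0, 18.0], [508.0, -108.0, 22.0], [519.0, -100.0, 23.0]]
-100 [[495.0, -99.0, 18.0], [507.0, -90.0, 22.0], [517.0, -81.0, 23.0]]
-80 [[494.0, -79.0, 18.0], [505.0, -70.0, 22.0], [516.0, -61.0, 23.0]]
-60 [[492.0, -59.0, 18.0], [503.0, -50.0, 22.0], [514.0, -41.0, 23.0]]
-40 [[490.0, -39.0, 18.0], [501.0, -30.0, 21.0], [512.0, -21.0, 22.0]]
-20 [[489.0, -19.0, 18.0], [500.0, -10.0, 22.0], [511.0, -1.0, 23.0]]
0 [[474.0, 1.0, 20.0], [497.0, 13.0, 22.0], [522.0, 20.0, 23.0]]
20 [[471.0, 21.0, 21.0], [496.0, 30.0, 22.0], [522.0, 39.0, 23.0]]
40 [[471.0, 41.0, 13.0], [495.0, 51.0, 20.0], [520.0, 59.0, 23.0]]
60 [[472.0, 61.0, 9.0], [495.0, 68.0, 13.0], [516.0, 74.0, 15.0]]
{"tz":2.4,"rx":-0.1},{"ty":-0.1,"tz":2.3},{"tx":-0.1,"tz":2.4,"rx":-0.1},
end [497.   38.2  32. ] dist/row 2.4
{"tz":1},{"tz":1},{"tz":1},
end [497.6  28.    3.8] dist/row 1.0
```

View pics/w8.png

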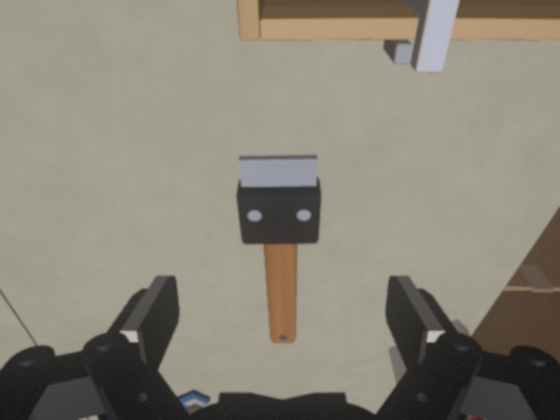

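>>> move_arm --increments '[{"tx": 0, "ty": 0, "tz": 2.4, "rx": 0, "ry": 0, "rz": 0, "gripper": 1}, {"tx": 0, "ty": -0.1, "tz": 2.3, "rx": 0, "ry": 0, "rz": 0, "gripper": 1}, {"tx": 0, "ty": 0, "tz": 2.4, "rx": 0, "ry": 0, "rz": 0, "gripper": 1}, {"tx": 0, "ty": 0, "tz": 1, "rx": 0, "ry": 0, "rz": 0, "gripper": 1}, {"tx": 0, "ty": 0, "tz": 1, "rx": 0, "ry": 0, "rz": 0, "gripper": 1}, {"tx": 0, "ty": 0, "tz": 1, "rx": 0, "ry": 0, "rz": 0, "gripper": 1}, {"tx": 0, "ty": 0, "tz": 0, "rx": 0, "ry": 0, "rz": 0, "gripper": 0.5}, {"tx": 0, "ty": 0, "tz": 0, "rx": 0, "ry": 0, "rz": 0, "gripper": -1}, {"tx": 0, "ty": 0, "tz": 0, "rx": 0, "ry": 0, "rz": 0, "gripper": -1}, {"tx": 0, "ty": 0, "tz": 0, "rx": 0, "ry": 0, "rz": 0, "gripper": -1}, {"tx": 0, "ty": 0, "tz": 0, "rx": 0, "ry": 0, "rz": 0, "gripper": -1}]' --squeeze 80

```text
clock: 16.15
eef_pos: [496.8, 28.2, 3.9]
tcp_rot: [-3.139, 0.351, 1.633]
contact_force: [-2.1, 1.4, 6.7]
opening: 0.609
```

```bash
cat >> plan.py <<'E'
YC=.06; C0=np.array([567.6,212.7,0])
def loc(x,y,z): return C0+Ro.from_euler('z',YC).apply([x,y,z])
E
python3 - <<'E'
from plan import *
T=pose(); R=Ro.from_matrix(T[:3,:3]); ax=adir(.062,0)
G=T[:3,3]+ax*0; G[2]=11
end=G-ax*((T[1,3]+121)/ax[1]); print('end',end)
et=R.inv().apply(end-T[:3,3]); print('end in tool',et.round(1)); np.save('et.npy',et)
def tcp(e,ang): Rn=Rt(YC,ang); return e-Rn.apply(et),Rn
p,Rn=tcp(loc(-63,-80,190),300)
E=go([500,40,150],Rt(.062,255),4,T)
E=go(p,Rn,11,E); print('B',p)
E
python3 - <<'E'
from plan import *
et=np.load('et.npy')
print([ (a,(loc(-63,-20,120)-Rt(YC,a).apply(et)).round()) for a in (300,320)])
E
```

```text
end [ 506.07292582 -121.           11.        ]
end in tool [-1.428e+02  1.000e-01  4.460e+01]
{"tx":-1,"ty":0.1,"tz":-3.5,"ry":1.3},{"tx":-0.9,"ty":0.1,"tz":-3.6,"rx":-0.1,"ry":1.3},{"tx":-0.8,"ty":0.1,"tz":-3.6,"ry":1.2},{"tx":-0.8,"ty":0.1,"tz":-3.5,"rx":-0.1,"ry":1.3},
end [500.4  39.5 149.7] dist/row 3.5
{"tx":1.3,"ty":0.1,"tz":-1.8,"ry":4.1},{"tx":1.5,"ty":0.2,"tz":-1.6,"ry":4.1},{"tx":1.5,"ty":0.1,"tz":-1.6,"ry":4.1},{"tx":1.7,"ty":0.1,"tz":-1.4,"ry":4.1},{"tx":1.7,"ty":0.2,"tz":-1.4,"ry":4.1},{"tx":1.9,"ty":0.1,"tz":-1.2,"ry":4.1},{"tx":1.9,"ty":0.1,"tz":-1,"ry":4.1},{"tx":2,"ty":0.2,"tz":-0.9,"ry":4.1},{"tx":2.1,"ty":0.1,"tz":-0.8,"ry":4.1},{"tx":2.1,"ty":0.2,"tz":-0.6,"ry":4,"rz":0.1},{"tx":2.2,"ty":0.1,"tz":-0.5,"ry":4.1},
end [503.5 230.6 300.2] dist/row 2.2
B [503.34417333 230.25641457 300.08594607]
[(300, array([500., 290., 230.])), (320, array([502., 246., 258.]))]
```

>>> move_arm --increments '[{"tx": -0.3, "ty": 0, "tz": -0.9, "rx": 0, "ry": 0, "rz": 0, "gripper": -1}, {"tx": -0.8, "ty": 0.1, "tz": -2.6, "rx": 0, "ry": 1.3, "rz": 0, "gripper": -1}, {"tx": -0.9, "ty": 0.1, "tz": -3.6, "rx": 0, "ry": 1.3, "rz": 0, "gripper": -1}, {"tx": -0.8, "ty": 0.1, "tz": -3.6, "rx": 0, "ry": 1.2, "rz": 0, "gripper": -1}, {"tx": -0.8, "ty": 0.1, "tz": -3.5, "rx": 0, "ry": 1.3, "rz": 0, "gripper": -1}]'

```text
clock: 16.65
eef_pos: [500.0, 38.7, 151.4]
tcp_rot: [-3.138, 0.26, 1.634]
contact_force: [0.4, 0.0, -1.7]
opening: 0.61
```

>>> move_arm --increments '[{"tx": 1.3, "ty": 0.1, "tz": -1.8, "rx": 0, "ry": 4.1, "rz": 0, "gripper": -1}, {"tx": 1.5, "ty": 0.2, "tz": -1.6, "rx": 0, "ry": 4.1, "rz": 0, "gripper": -1}, {"tx": 1.5, "ty": 0.1, "tz": -1.6, "rx": 0, "ry": 4.1, "rz": 0, "gripper": -1}, {"tx": 1.7, "ty": 0.1, "tz": -1.4, "rx": 0, "ry": 4.1, "rz": 0, "gripper": -1}, {"tx": 1.7, "ty": 0.2, "tz": -1.4, "rx": 0, "ry": 4.1, "rz": 0, "gripper": -1}, {"tx": 1.9, "ty": 0.1, "tz": -1.2, "rx": 0, "ry": 4.1, "rz": 0, "gripper": -1}, {"tx": 1.9, "ty": 0.1, "tz": -1, "rx": 0, "ry": 4.1, "rz": 0, "gripper": -1}, {"tx": 2, "ty": 0.2, "tz": -0.9, "rx": 0, "ry": 4.1, "rz": 0, "gripper": -1}, {"tx": 2.1, "ty": 0.1, "tz": -0.8, "rx": 0, "ry": 4.1, "rz": 0, "gripper": -1}, {"tx": 2.1, "ty": 0.2, "tz": -0.6, "rx": 0, "ry": 4, "rz": 0.1, "gripper": -1}, {"tx": 2.2, "ty": 0.1, "tz": -0.5, "rx": 0, "ry": 4.1, "rz": 0, "gripper": -1}, {"tx": 0, "ty": 0, "tz": 0, "rx": 0, "ry": 0, "rz": 0, "gripper": -1}]'

```text
clock: 17.85
eef_pos: [504.3, 229.9, 301.1]
tcp_rot: [-3.138, -0.526, 1.629]
contact_force: [0.1, -0.4, -1.8]
opening: 0.613
```

Run:
```python
from plan import *
T=pose(); print(r.sense()['opening'],T[:3,3].round(1)); et=np.load('et.npy'); e0=T[:3,:3]@et+T[:3,3]; print('pred end',e0.round(1))
A=[]
for c in ('wrist','scene','side'):
    im,d=r.grab_frame(c); W=cloud(c,d,T); A.append(im)
    k,dd=K(r.camera_model(c)); M=np.linalg.inv(c2w(c,T))
    uv=cv2.projectPoints(np.array([e0]),cv2.Rodrigues(M[:3,:3])[0],M[:3,3],k,dd)[0].ravel(); print(c,'pred uv',uv.round())
    if c!='wrist': cv2.circle(im,tuple(int(v) for v in uv.round()),2,(0,255,255),-1)
    P=W.reshape(-1,3); col=im.reshape(-1,3).astype(int)
    m=(P[:,2]>150)&(abs(P[:,0]-505)<60)&(P[:,1]>60)&(P[:,1]<330)&(col[:,0]>col[:,2]*1.6)&(col[:,0]>60)
    Q=P[m]; print(c,len(Q))
    for z0 in range(150,330,20):
        q=Q[(Q[:,2]>=z0)&(Q[:,2]<z0+20)]
        if len(q)>5: print(z0,np.percentile(q,[5,50,95],axis=0).round().tolist())
B=cv2.resize(A[1][130:270,100:287],(400,300),interpolation=cv2.INTER_CUBIC);C=cv2.resize(A[2][90:230,230:417],(400,300),interpolation=cv2.INTER_CUBIC)
save('p9.png',np.vstack([np.hstack([cv2.resize(A[0],(400,300)),B]),np.hstack([C,C*0])]))
```

```text
0.6132815849369562 [504.3 229.9 301.1]
pred end [510.2 128.9 190.8]
wrist pred uv [280. 428.]
wrist 2697
250 [[499.0, 168.0, 254.0], [509.0, 175.0, 262.0], [519.0, 181.0, 269.0]]
270 [[498.0, 183.0, 271.0], [508.0, 190.0, 281.0], [518.0, 197.0, 289.0]]
290 [[498.0, 198.0, 291.0], [508.0, 202.0, 294.0], [517.0, 205.0, 297.0]]
scene pred uv [196. 207.]
scene 310
190 [[495.0, 124.0, 191.0], [498.0, 137.0, 200.0], [513.0, 149.0, 209.0]]
210 [[495.0, 135.0, 212.0], [498.0, 147.0, 221.0], [515.0, 164.0, 229.0]]
230 [[494.0, 153.0, 232.0], [496.0, 164.0, 240.0], [510.0, 180.0, 249.0]]
250 [[493.0, 167.0, 251.0], [496.0, 181.0, 260.0], [512.0, 197.0, 269.0]]
270 [[494.0, 184.0, 271.0], [496.0, 192.0, 276.0], [509.0, 199.0, 286.0]]
side pred uv [303. 155.]
side 215
190 [[501.0, 122.0, 200.0], [509.0, 128.0, 205.0], [519.0, 135.0, 210.0]]
210 [[502.0, 132.0, 212.0], [512.0, 140.0, 220.0], [520.0, 149.0, 228.0]]
230 [[500.0, 146.0, 231.0], [509.0, 156.0, 240.0], [518.0, 166.0, 249.0]]
250 [[498.0, 163.0, 252.0], [508.0, 172.0, 260.0], [516.0, 183.0, 268.0]]
270 [[498.0, 180.0, 272.0], [506.0, 190.0, 280.0], [517.0, 200.0, 288.0]]
290 [[496.0, 195.0, 291.0], [503.0, 198.0, 294.0], [514.0, 208.0, 296.0]]
```

View pics/p9.png

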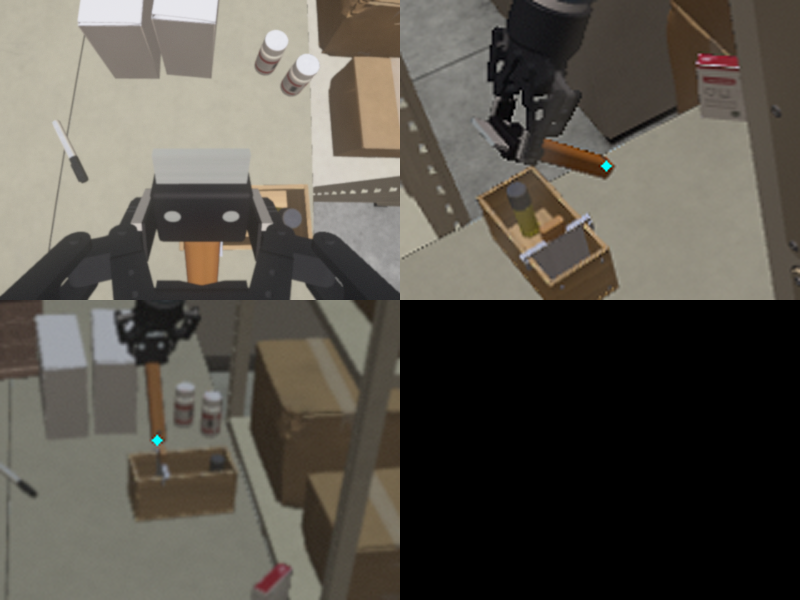

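The picture shows the gripped scraper with its handle end where I predicted, at (606,166) in the scene crop and (157,440) in the side crop. Next I'll move it over the bay.

Run:
```python
from plan import *
et=np.load('et.npy'); Rn=Rt(YC,320); off=Rn.apply(et)
E=go(loc(-63,-20,125)-off,Rn,7)
E=go(loc(-63,-20,60)-off,Rn,4,E)
E=go(loc(-63,-20,9)-off,Rn,5,E)
print(r.sense()['qpos'])
```

```text
{"tz":0.6,"ry":2.9},{"tx":-0.1,"tz":0.5,"ry":2.9},{"tx":-0.1,"tz":0.6,"ry":2.9},{"tx":-0.1,"tz":0.6,"rx":-0.1,"ry":2.9},{"tx":-0.2,"tz":0.5,"ry":2.8,"rz":-0.1},{"tx":-0.2,"tz":0.6,"rx":-0.1,"ry":2.9},{"tx":-0.2,"tz":0.5,"ry":2.8,"rz":-0.1},
end [502.6 246.1 262.9] dist/row 0.5
{"tx":-1.2,"tz":1},{"tx":-1.3,"tz":1.1},{"tx":-1.2,"tz":1},{"tx":-1.2,"tz":1.1},
end [502.6 246.8 198.3] dist/row 1.2
{"tx":-0.8,"tz":0.7},{"tx":-0.8,"tz":0.6},{"tx":-0.8,"tz":0.7},{"tx":-0.8,"tz":0.6},{"tx":-0.7,"tz":0.7},
end [502.6 247.  147.2] dist/row 0.7
[ 0.11009322  0.16468004  1.83331872  0.56762567  1.18302842 -0.17909442]
```

>>> move_arm --increments '[{"tx": 0, "ty": 0, "tz": 0.6, "rx": 0, "ry": 2.9, "rz": 0, "gripper": -1}, {"tx": -0.1, "ty": 0, "tz": 0.5, "rx": 0, "ry": 2.9, "rz": 0, "gripper": -1}, {"tx": -0.1, "ty": 0, "tz": 0.6, "rx": 0, "ry": 2.9, "rz": 0, "gripper": -1}, {"tx": -0.1, "ty": 0, "tz": 0.6, "rx": 0, "ry": 2.9, "rz": 0, "gripper": -1}, {"tx": -0.2, "ty": 0, "tz": 0.5, "rx": 0, "ry": 2.8, "rz": -0.1, "gripper": -1}, {"tx": -0.2, "ty": 0, "tz": 0.6, "rx": -0.1, "ry": 2.9, "rz": 0, "gripper": -1}, {"tx": -0.2, "ty": 0, "tz": 0.5, "rx": 0, "ry": 2.8, "rz": -0.1, "gripper": -1}, {"tx": 0, "ty": 0, "tz": 0, "rx": 0, "ry": 0, "rz": 0, "gripper": -1}]'

```text
clock: 18.8
eef_pos: [501.9, 246.2, 261.1]
tcp_rot: [-3.134, -0.874, 1.626]
contact_force: [-0.3, 0.9, -1.3]
opening: 0.61
```

Run:
```python
from plan import *
T=pose(); et=np.load('et.npy'); e0=T[:3,:3]@et+T[:3,3]; print('pred end',e0.round(1),'want',loc(-63,-20,125).round(1))
A=[]
for c in ('scene','side'):
    im,d=r.grab_frame(c); W=cloud(c,d,T)
    P=W.reshape(-1,3); col=im.reshape(-1,3).astype(int)
    m=(P[:,2]>127)&(abs(P[:,0]-505)<30)&(P[:,1]>60)&(P[:,1]<330)&(col[:,0]>col[:,2]*1.6)&(col[:,0]>60)
    Q=P[m]; print(c,len(Q))
    for z0 in range(110,250,20):
        q=Q[(Q[:,2]>=z0)&(Q[:,2]<z0+20)]
        if len(q)>5: print(z0,np.percentile(q,[5,50,95],axis=0).round().tolist())
    k,dd=K(r.camera_model(c)); M=np.linalg.inv(c2w(c,T))
    pts=np.array([e0]+[loc(x,y,91) for x,y in ((-86,-37.5),(-86,37.5),(-40,37.5),(-40,-37.5))])
    uv=cv2.projectPoints(pts,cv2.Rodrigues(M[:3,:3])[0],M[:3,3],k,dd)[0].reshape(-1,2)
    o=uv[1:].mean(0)-[55,50]; o=o.astype(int); S=4
    B=cv2.resize(im[o[1]:o[1]+75,o[0]:o[0]+100],None,fx=S,fy=S,interpolation=cv2.INTER_CUBIC)
    q=((uv-o+.5)*S).astype(int); cv2.polylines(B,[q[1:].reshape(-1,1,2)],True,(0,255,255),1); cv2.circle(B,tuple(map(int,q[0])),3,(0,255,0),-1); A.append(B)
save('p10.png',np.hstack(A))
Rn=Rt(YC,320); off=Rn.apply(et)
E=go(loc(-63,-20,60)-off,Rn,4)
E=go(loc(-63,-20,9)-off,Rn,5,E)
```

```text
pred end [504.8 188.8 122.9] want [505.9 189.  125. ]
scene 220
110 [[492.0, 183.0, 128.0], [493.0, 192.0, 128.0], [495.0, 200.0, 129.0]]
130 [[491.0, 185.0, 133.0], [493.0, 192.0, 141.0], [506.0, 203.0, 149.0]]
150 [[490.0, 193.0, 151.0], [493.0, 203.0, 160.0], [497.0, 214.0, 168.0]]
170 [[491.0, 198.0, 172.0], [493.0, 210.0, 181.0], [498.0, 221.0, 188.0]]
190 [[490.0, 204.0, 191.0], [492.0, 216.0, 202.0], [500.0, 227.0, 209.0]]
210 [[488.0, 213.0, 212.0], [491.0, 222.0, 219.0], [498.0, 230.0, 226.0]]
side 193
130 [[499.0, 175.0, 132.0], [509.0, 183.0, 139.0], [517.0, 188.0, 149.0]]
150 [[498.0, 184.0, 151.0], [506.0, 190.0, 157.0], [514.0, 198.0, 168.0]]
170 [[498.0, 191.0, 173.0], [506.0, 197.0, 181.0], [513.0, 202.0, 190.0]]
190 [[496.0, 200.0, 192.0], [506.0, 206.0, 200.0], [514.0, 212.0, 209.0]]
210 [[495.0, 205.0, 211.0], [503.0, 213.0, 221.0], [514.0, 220.0, 229.0]]
230 [[496.0, 212.0, 231.0], [506.0, 218.0, 239.0], [514.0, 226.0, 247.0]]
{"tx":-1.2,"tz":1},{"tx":-1.3,"tz":1.1},{"tx":-1.2,"tz":1,"rx":-0.1},{"tx":-1.3,"tz":1.1,"rz":-0.1},
end [502.7 246.5 197.5] dist/row 1.3
{"tx":-0.8,"tz":0.6},{"tx":-0.7,"tz":0.7},{"tx":-0.8,"tz":0.6},{"tx":-0.8,"tz":0.7},{"tx":-0.8,"tz":0.6},
end [502.7 245.9 147. ] dist/row 0.8
```

View pics/p10.png

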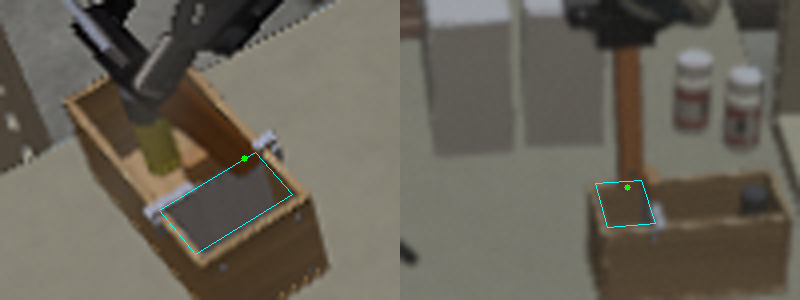

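The picture shows the projected bay outline matching the real bay, with the handle end (245,160) above it. Lowering now.

>>> move_arm --increments '[{"tx": -1.2, "ty": 0, "tz": 1, "rx": 0, "ry": 0, "rz": 0, "gripper": -1}, {"tx": -1.3, "ty": 0, "tz": 1.1, "rx": 0, "ry": 0, "rz": 0, "gripper": -1}, {"tx": -1.2, "ty": 0, "tz": 1, "rx": 0, "ry": 0, "rz": 0, "gripper": -1}, {"tx": -1.3, "ty": 0.1, "tz": 1.1, "rx": 0, "ry": 0, "rz": 0, "gripper": -1}, {"tx": 0, "ty": 0, "tz": 0, "rx": 0, "ry": 0, "rz": 0, "gripper": -1}]'

```text
clock: 19.4
eef_pos: [502.8, 247.0, 195.7]
tcp_rot: [-3.136, -0.873, 1.628]
contact_force: [-0.1, 0.2, -1.0]
opening: 0.612
```

>>> move_arm --increments '[{"tx": -0.8, "ty": 0, "tz": 0.6, "rx": 0, "ry": 0, "rz": 0, "gripper": -1}, {"tx": -0.7, "ty": 0, "tz": 0.7, "rx": 0, "ry": 0, "rz": 0, "gripper": -1}, {"tx": -0.8, "ty": 0, "tz": 0.6, "rx": 0, "ry": 0, "rz": 0, "gripper": -1}, {"tx": -0.6, "ty": 0, "tz": 0.5, "rx": 0, "ry": 0, "rz": 0, "gripper": -1}, {"tx": 0, "ty": 0, "tz": 0, "rx": 0, "ry": 0, "rz": 0, "gripper": -1}]'

```text
clock: 19.9
eef_pos: [503.3, 246.8, 159.1]
tcp_rot: [-3.137, -0.874, 1.628]
contact_force: [0.2, -0.7, -1.7]
opening: 0.609
```

>>> move_arm --increments '[{"tx": -0.3, "ty": 0, "tz": 0.3, "rx": 0, "ry": 0, "rz": 0, "gripper": -1}, {"tx": -0.3, "ty": 0, "tz": 0.2, "rx": 0, "ry": 0, "rz": 0, "gripper": -1}, {"tx": 0, "ty": 0, "tz": 0, "rx": 0, "ry": 0, "rz": 0, "gripper": -1}]'

```text
clock: 20.2
eef_pos: [503.8, 246.8, 152.2]
tcp_rot: [-3.14, -0.874, 1.63]
contact_force: [0.2, 0.5, -1.1]
opening: 0.61
```

>>> move_arm --increments '[{"tx": -0.2, "ty": 0, "tz": 0.1, "rx": 0, "ry": 0, "rz": 0, "gripper": -1}, {"tx": 0, "ty": 0, "tz": 0, "rx": 0, "ry": 0, "rz": 0, "gripper": -1}]'

```text
clock: 20.4
eef_pos: [503.9, 246.2, 150.2]
tcp_rot: [-3.14, -0.874, 1.63]
contact_force: [-0.1, 0.0, -0.4]
opening: 0.615
```

>>> move_arm --increments '[{"tx": -0.2, "ty": 0, "tz": 0.1, "rx": 0, "ry": 0, "rz": 0, "gripper": -1}, {"tx": 0, "ty": 0, "tz": 0, "rx": 0, "ry": 0, "rz": 0, "gripper": -1}]'

```text
clock: 20.6
eef_pos: [504.2, 246.2, 148.9]
tcp_rot: [-3.141, -0.876, 1.631]
contact_force: [-0.8, 0.8, 4.9]
opening: 0.613
```

>>> move_arm --increments '[{"tx": -0.1, "ty": 0, "tz": 0.1, "rx": 0, "ry": 0, "rz": 0, "gripper": -1}, {"tx": 0, "ty": 0, "tz": 0, "rx": 0, "ry": 0, "rz": 0, "gripper": -1}]'

```text
clock: 20.8
eef_pos: [504.2, 246.8, 148.5]
tcp_rot: [-3.141, -0.878, 1.631]
contact_force: [-1.6, 1.5, 12.2]
opening: 0.61
```

>>> move_arm --increments '[{"tx": 0.1, "ty": 0, "tz": 0, "rx": 0, "ry": 0, "rz": 0, "gripper": -1}, {"tx": 0, "ty": 0, "tz": 0, "rx": 0, "ry": 0, "rz": 0, "gripper": 0.3}, {"tx": 0, "ty": 0, "tz": 0, "rx": 0, "ry": 0, "rz": 0, "gripper": 0.5}, {"tx": 0, "ty": 0, "tz": 0, "rx": 0, "ry": 0, "rz": 0, "gripper": 0.7}, {"tx": 0, "ty": 0, "tz": 0, "rx": 0, "ry": 0, "rz": 0, "gripper": 0.8}, {"tx": 0, "ty": 0, "tz": 0, "rx": 0, "ry": 0, "rz": 0, "gripper": 0.8}, {"tx": 0, "ty": 0, "tz": 0, "rx": 0, "ry": 0, "rz": 0, "gripper": 0.8}, {"tx": 0, "ty": 0, "tz": 0, "rx": 0, "ry": 0, "rz": 0, "gripper": 0.8}]'

```text
clock: 21.6
eef_pos: [503.9, 246.5, 147.5]
tcp_rot: [-3.14, -0.874, 1.63]
contact_force: [-0.2, 0.5, 1.1]
opening: 0.899
```

>>> move_arm --increments '[{"tx": 0, "ty": 0, "tz": -1, "rx": 0, "ry": 0, "rz": 0, "gripper": 0.8}, {"tx": 0, "ty": 0, "tz": -1.5, "rx": 0, "ry": 0, "rz": 0, "gripper": 0.8}, {"tx": 0, "ty": 0, "tz": -2, "rx": 0, "ry": 0, "rz": 0, "gripper": 0.8}, {"tx": 0, "ty": 0, "tz": -3, "rx": 0, "ry": 0, "rz": 0, "gripper": 0.8}, {"tx": 0, "ty": 0, "tz": -3, "rx": 0, "ry": 0, "rz": 0, "gripper": 0.8}, {"tx": 0, "ty": 0, "tz": -3, "rx": 0, "ry": 0, "rz": 0, "gripper": 0.8}, {"tx": 0, "ty": 0, "tz": -3, "rx": 0, "ry": 0, "rz": 0, "gripper": 0.8}, {"tx": 0, "ty": 0, "tz": -3, "rx": 0, "ry": 0, "rz": 0, "gripper": 0.8}, {"tx": 0, "ty": 0, "tz": 0, "rx": 0, "ry": 0, "rz": 0, "gripper": 0.8}]'

```text
clock: 22.5
eef_pos: [514.8, 94.0, 275.4]
tcp_rot: [3.136, -0.872, 1.633]
contact_force: [0.9, 1.0, 0.3]
opening: 0.9
```

Run:
```python
from plan import *
T=pose(); A=[]
for c in ('wrist','scene','side'):
    im,d=r.grab_frame(c); W=cloud(c,d,T); A.append(im)
    P=W.reshape(-1,3); col=im.reshape(-1,3).astype(int)
    Q=P[(P[:,2]>100)&(P[:,2]<190)&(abs(P[:,0]-510)<50)&(P[:,1]>150)&(P[:,1]<330)]; print(c,len(Q))
    for z0 in range(100,190,15):
        q=Q[(Q[:,2]>=z0)&(Q[:,2]<z0+15)]
        if len(q)>5: print(z0,np.percentile(q,[5,50,95],axis=0).round().tolist())
B=cv2.resize(A[1][150:290,100:287],(400,300),interpolation=cv2.INTER_CUBIC);C=cv2.resize(A[2][110:250,230:417],(400,300),interpolation=cv2.INTER_CUBIC)
save('p11.png',np.vstack([np.hstack([cv2.resize(A[0],(400,300)),B]),np.hstack([C,cv2.resize(A[1],(400,300))])]))
```

```text
wrist 4715
100 [[498.0, 190.0, 100.0], [512.0, 227.0, 107.0], [533.0, 233.0, 114.0]]
115 [[495.0, 192.0, 116.0], [523.0, 234.0, 124.0], [534.0, 243.0, 129.0]]
130 [[483.0, 243.0, 131.0], [507.0, 248.0, 137.0], [531.0, 253.0, 144.0]]
145 [[483.0, 253.0, 146.0], [507.0, 259.0, 154.0], [531.0, 273.0, 160.0]]
160 [[484.0, 263.0, 160.0], [506.0, 277.0, 166.0], [528.0, 284.0, 174.0]]
175 [[487.0, 281.0, 175.0], [499.0, 282.0, 175.0], [523.0, 284.0, 176.0]]
scene 474
100 [[494.0, 197.0, 101.0], [520.0, 217.0, 107.0], [524.0, 236.0, 114.0]]
115 [[478.0, 196.0, 116.0], [522.0, 220.0, 122.0], [532.0, 257.0, 130.0]]
130 [[477.0, 244.0, 131.0], [481.0, 251.0, 139.0], [523.0, 270.0, 144.0]]
145 [[477.0, 253.0, 146.0], [488.0, 265.0, 154.0], [524.0, 278.0, 160.0]]
160 [[479.0, 264.0, 161.0], [500.0, 277.0, 165.0], [525.0, 287.0, 174.0]]
175 [[494.0, 283.0, 175.0], [505.0, 284.0, 175.0], [521.0, 285.0, 177.0]]
side 266
100 [[496.0, 183.0, 101.0], [516.0, 224.0, 106.0], [534.0, 235.0, 114.0]]
115 [[481.0, 191.0, 116.0], [512.0, 236.0, 124.0], [533.0, 249.0, 129.0]]
130 [[480.0, 240.0, 131.0], [505.0, 247.0, 137.0], [530.0, 259.0, 144.0]]
145 [[482.0, 249.0, 146.0], [508.0, 258.0, 153.0], [529.0, 271.0, 159.0]]
160 [[481.0, 257.0, 160.0], [502.0, 263.0, 161.0], [520.0, 273.0, 165.0]]
```

View pics/p11.png

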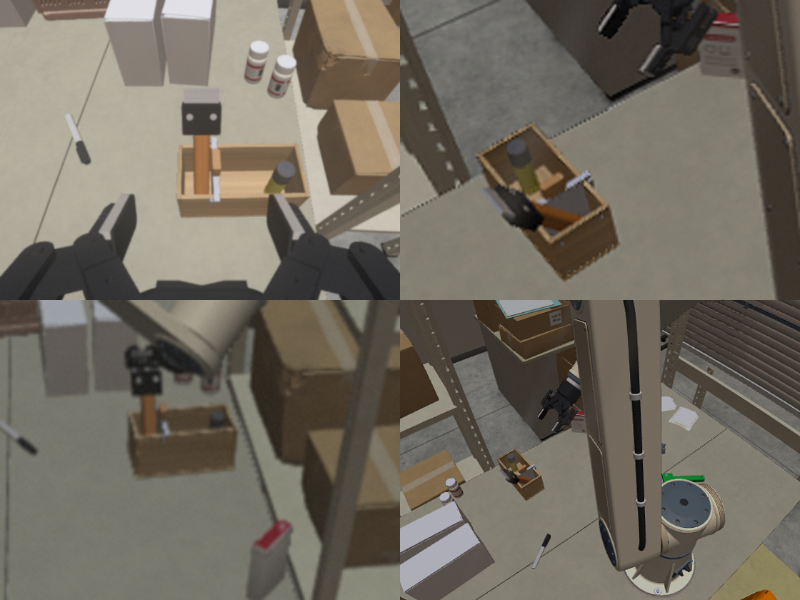

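Run:
```python
from plan import *
im,d=r.grab_frame('side'); W=cloud('side',d); P=W.reshape(-1,3)
q=P[(P[:,2]>130)&(P[:,2]<144)&(abs(P[:,0]-510)<50)&(P[:,1]>200)&(P[:,1]<330)]; print(np.median(q,0).round(1))
w,d=r.grab_frame('wrist'); T=pose(); P=cloud('wrist',d,T).reshape(-1,3)
t=P[(P[:,2]>116)&(P[:,2]<128)&(P[:,1]>195)&(P[:,1]<228)&(P[:,0]>518)&(P[:,0]<580)]; tl=Ro.from_euler('z',-YC).apply(t-C0)
print('tab local x',np.percentile(tl[:,0],[5,50,95]).round(1))
c=P[(P[:,2]>6)&(P[:,2]<80)&(P[:,0]>480)&(P[:,0]<528)&(P[:,1]>150)&(P[:,1]<235)]; cl=Ro.from_euler('z',-YC).apply(c-C0); cl=cl[abs(cl[:,1])<36]
for z0 in range(6,80,15):
    k=cl[(cl[:,2]>=z0)&(cl[:,2]<z0+15)&(abs(cl[:,0]+63)<14)]
    if len(k)>5: print(z0,len(k),np.median(k,0).round())
r.sign_off()
```

```text
[505.4 248.  136.6]
tab local x [-44.1 -38.9 -33.4]
6 32 [-74.   4.   7.]
36 133 [-60. -20.  47.]
51 269 [-60. -13.  58.]
66 274 [-59.  -4.  73.]
the job is handed in; nothing more can be done
```

The job is handed in. The scraper is standing handle down in the near bay with its blade up, and the divider is at its stops.

**What I did:**
- I gripped the scraper by its handle, pulled it out along its length and laid it flat on the table.
- I pushed the divider's tab until it met the stops, where the force rose to about 15 N.
- I gripped the scraper again by its black block, turned it over and lowered it until the handle touched the bay floor (12 N). Then I let go and backed away.

**Last checks:**
- **Scraper:** it leans about 33° (0.58 rad) against the +y rim, inside the 0.85 rad limit, and did not move between the last two side views. I could not see the handle end itself; its position comes from the line of the handle, which runs down into the bay at x of about -60 mm.
- **Divider:** the tab centre measures about -38.9 mm in the caddy frame, against -37.5 mm expected at the stops. That is within measuring error.
- **Other items:** the gripper is open and clear of everything. The carton and glue stick were still standing in the last pictures and the arm never touched them. I did not check the label roll or the stapler again after the scraper was placed, but the arm did not work near them.
- **Time:** about 23 s of the 69 s allowed.

The first two move calls were refused because some fields were left out; nothing moved. No check failed or disagreed.

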